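# Wind the buffet riser up level with its tier

### The job

Put the loose crank on the square drive shaft of the platter riser, feeling gently for how the square sits and letting the hub go fully home, never forcing it. Then wind the riser up with the crank's turning grip until its platform is level with the steel tier plate beside it, and leave the crank on the shaft, the platter on the platform and everything else as it stands.

Things in the scene. Friction and masses are not known exactly. Their poses are not given: they have to be found in the camera images.
- lift: The fixed platter riser (screw jack). Origin on the counter, on the axis of its upright drive shaft; z up; +y points to the platform's centre, 205 mm away. Clockwise turning of the shaft seen from above raises the platform 18 mm per turn, anticlockwise lowers it; it turns stiffly, about 0.25 N m, and stays where it is left. Aluminium gearbox under the shaft, 70 x 70 mm, 70 mm high with its collar.
- shaft_end (a point): Centre of the drive shaft's upper end, 98 mm above the counter. The shaft is a steel square, 16 mm across flats, standing 28 mm out of the gearbox, its end flat and sharp-edged, so the crank sits on top until the squares agree. It may sit turned at any angle about the vertical, which is not measured: this point's axes are only those of the riser.
- crank: Loose dark steel crank, 0.5 kg, standing on its hub. Origin at the centre of the hub's underside (the socket's mouth); z up; +x along the arm to the grip. Hub 34 x 34 x 36 mm, square socket in it 18 mm wide, 26 mm deep, sides along x and y: it fits the shaft in four ways 90 degrees apart, with some 7 degrees of play. Fully home the origin is 72 mm above the counter on the shaft's axis.
- boss_mid (a point): Middle of the crank's boss, to carry it by: a flat-sided block 24 x 24 x 28 mm, sides along the crank's x and y, on the hub's axis above the arm, 46 to 74 mm above the crank's origin; this point is at 60 mm. The arm is 16 mm wide, 36 to 46 mm above the origin; a counterweight 34 mm across at -45 mm on x stands up to 52 mm.
- grip_mid (a point): Middle of the crank's black upright grip: a round sleeve 24 mm across, 55 mm tall, which turns freely on its pin. Its axis is parallel to the hub's, 70 mm from it along the crank's +x; this point is 79.5 mm above the crank's origin level, and the sleeve begins 6 mm above the arm.
- platform_top (a point): Centre of the top face of the riser's steel platform, 160 x 160 x 10 mm, which goes up and down with the screw.
- tier_top (a point): Centre of the top face of the steel tier plate, 150 x 150 x 10 mm on a single column, next to the platform on its far side from the shaft: the height to wind up to, 2 to 5 cm above the platform at the start. It must not be pushed up or down.
- platter: White shallow dish 140 mm across, 16 mm high, loose on the riser's platform, to ride up with it. Origin under its centre.
- mug: White mug, 80 mm across, 88 mm tall; a bystander. Origin under its centre.
- jam_a: Jam jar, 60 mm across, 60 mm tall; a bystander. Origin under its centre.
- jam_b: Second jam jar, the same; a bystander.
- bowl: White bowl, 116 mm across, 50 mm tall; a bystander. Origin under its centre.
- spoon: Steel serving spoon lying flat; a bystander.
- tongs: Steel tongs about 210 mm long lying flat; a bystander.
- shaker: Steel salt shaker, 38 mm across, 74 mm tall; a bystander. Origin under its centre.
Things that resemble listed ones, but are neither listed nor needed, are in the scene too. There is more than one size of the crank; the job needs the smallest.

How it is judged:
By the outcome, as a careful person would: the job done as asked, in the order asked, and still so for the second after the job is handed in, with the robot touching nothing.
It also fails if it takes over 72 s, if anything falls off the work surface, if the arm or the gripper's body presses on something with over 40 N, if the wrist force passes 120 N, or if a joint passes its speed limit or range.

### The arm

A 7-joint arm with a two-finger parallel gripper is mounted at the origin on the work surface. World frame = base frame: x ahead of the robot, y to its left, z up, the work surface at z = 0. Lengths are in mm, angles in rad, forces in N, time in s.
With the tool pointing down it reaches from about 400 to 750 mm from the base axis. Payload 19.5 kg.
Tool frame: the origin (TCP) lies at the very end of the fingers, on their centre line; the grasp point (between the pads) lies 19 mm behind it; z points along the fingers, y is the line along which they close (so a half turn about z gives the same grasp; the last joint's range is limited). The gripper opens to 85 mm and grips with 20 to 120 N. Pads are 22 mm wide; open, the fingers measure 114 mm over their backs; the gripper's body (76 mm by 85 mm) begins 54 mm behind the grasp point. The pads swing forward as they close: fully open they stand 13 mm farther back than shut.
Start: joints at [1.101, 0.707, -0.028, 1.485, 0.022, 0.951, -0.075], TCP at [238.54, -523.157, 231.268] pointing down, gripper open.
Joint ranges: [-2.71, 2.71], [-0.32, 2.16], [-1.57, 1.52], [0, 2.45], [-1.46, 4.6], [0, 2.02], [-2.83, 2.83]. Speed limits (rad/s): [1.89, 1.89, 2.57, 2.57, 3.01, 3.01, 3.01].

### API

Orientations are given as a unit quaternion [x, y, z, w].
In Python, from bench import r gives the robot as it stands.
- The arm moves only by the tool drive_tool, never from a script. Its argument "plan" is one flat list of numbers, 7 for each row, row after row: the gripper's target within -1 to 1 (fully open at 1, half-way at 0, shut at -1), then the shift along the tool's x, y, z in cm, then the turn, a rotation vector about the tool's x, y, z in rad. In form: [hand, x, y, z, rx, ry, rz, hand, x, y, z, rx, ry, rz, ...]. A call has 1 to 8 rows; each row shifts and turns the commanded pose from where the row before left it, along the tool's axes as they then stand; what a row does not reach is not made up. A row lasts 1/12 s, in which the tool goes at most 41.7 mm and 7.16 degrees, less where a joint would pass 70% of its speed; a pose out of reach is approached as far as the arm can. A call is refused whole if a number of a shift passes 4.17 or a number of a turn 0.125, either way. A call with a gripper value outside its range is refused whole. The fingers move at their own pace and stop on an object; "squeeze" is the grip in N (left out, the last holds). Time passes only in rows, so rows that do not move let the fingers close. It gives the time, the measured TCP pose, the force, the opening and the grip force at its end, in the units of the state.
- r.get_obs(): the state, without advancing time (a new reading comes with each control period).
- r.snapshot(name): name is "scene" or "top" or "wrist"; returns the picture (384x512x3 uint8, red, green, blue); there is no depth.
- r.camera_model(name): a dict with "intrinsics" (3x3 intrinsics, pixels), "k1" (the pictures are not rectified: a ray, as slopes to the right and down, at radius r is drawn at 1 + k1 r^2 times it, then the intrinsics apply), "R" (3x3) and "t" (3): a world point X has camera coordinates R X + t; the wrist camera has in their place "mount" (4x4, takes a point from camera to tool coordinates, whose origin is the TCP and whose axes are the flange's). Camera axes: x right, y down, z forward; pixel columns grow to the right and rows downward; lengths in mm; the calibration is good to about 2 mm. A picture is of the moment at which its call begins: read the wrist's pose just before it. camera_model takes no time and is no camera call.
- r.sign_off(): hands the job in; it is judged then, once.
The state is a dict: "time": time; "qpos": joint angles; "dq": joint speeds; "joint_efforts": joint torques, N m; "tool_pos": TCP position; "eef_rot": TCP orientation; "wrist_force": force on the tool from outside, world axes, zero at the start; "moment": the same for the moment, N m; "gripper_width": opening from 0.0 (shut) to 1.0 (fully open); "finger_force": force on a finger pad.
Only numpy, scipy, OpenCV 4.12 (cv2) and the standard library are available. Lean on these libraries where they do the work, as an engineer would, in place of code of your own. Each camera call takes 0.05 s, during which the arm holds its last target. There are 200 camera calls.

## Working session

There is one attempt and no reset: what is moved stays moved. The work goes in short steps, Python scripts to look and compute and a tool call to move; the robot and the scene stay as the last step left them, time stands still between calls to the robot, and variables do not carry over. Pictures are saved under pics/ and viewed, at most 10 in all, crops included, and the job is handed in when it is done.

Besides the shell and the picture viewer there is one more tool, called as a command line: name --argument value ..., lists and objects as JSON in quotes. drive_tool: Moves the arm, as the interface text tells. Its arguments: {"type":"object","properties":{"plan":{"type":"array","items":{"type":"number"}},"squeeze":{"type":"number"}},"required":["plan"]}

```bash
ls; mkdir -p pics; cat > h.py <<'E'
import numpy as np, cv2
from bench import r
from scipy.spatial.transform import Rotation as Ro
def snap(n,f):
    o=r.get_obs(); im=r.snapshot(n); cv2.imwrite('pics/'+f,im[:,:,::-1]); return im,o
def ray(n,uv,o=None):
    c=r.camera_model(n);K=np.array(c['intrinsics'],float)
    u=cv2.undistortPoints(np.array([[uv]],float),K,np.array([c['k1'],0,0,0.]))[0,0]
    d=np.array([u[0],u[1],1.])
    if n=='wrist':
        M=np.array(c['mount']);R=Ro.from_quat(o['eef_rot']).as_matrix()
        return R@M[:3,3]+np.array(o['tool_pos']),R@M[:3,:3]@d
    R=np.array(c['R']);t=np.array(c['t']);return -R.T@t,R.T@d
def onz(n,uv,z,o=None):
    p,d=ray(n,uv,o);return p+d*(z-p[2])/d[2]
def two(a,b):
    (p,d),(q,e)=a,b
    s=np.linalg.lstsq(np.c_[d,-e],q-p,rcond=None)[0]
    x,y=p+d*s[0],q+e*s[1];return (x+y)/2,np.linalg.norm(x-y)
def proj(n,X,o=None):
    c=r.camera_model(n);K=np.array(c['intrinsics'],float)
    if n=='wrist':
        M=np.array(c['mount']);R=Ro.from_quat(o['eef_rot']).as_matrix()
        A=R@M[:3,:3];p=A.T@(np.array(X)-(R@M[:3,3]+np.array(o['tool_pos'])))
    else: p=np.array(c['R'])@np.array(X)+np.array(c['t'])
    s=p[:2]/p[2];s=s*(1+c['k1']*(s@s));return K[:2,:2]@s+K[:2,2]
E
python3 - <<'E'
from h import *
a,o=snap('scene','s0.png');b,_=snap('top','t0.png')
cv2.imwrite('pics/st.png',np.hstack([a,b])[:,:,::-1]) 
print(o)
for n in('scene','top'):
    c=r.camera_model(n);print(n,-np.array(c['R']).T@np.array(c['t']),c['k1'],c['intrinsics'])
print(r.camera_model('wrist'))
E
```

```text
pics
{'time': 0.0, 'qpos': array([ 1.10130383,  0.70708364, -0.027651  ,  1.48497869,  0.02198435,
        0.95088903, -0.07547874]), 'dq': array([ 5.47765611e-04, -1.26691953e-03, -1.48008316e-03,  9.54824851e-04,
        4.61910373e-04,  1.31574108e-04,  1.13106965e-05]), 'joint_efforts': array([ 4.19605030e-04, -8.83228111e+01,  1.23486064e+00, -2.36162746e+01,
        1.69101125e-02,  6.57546989e-03,  7.85356633e-05]), 'tool_pos': array([ 238.46022879, -522.94549929,  230.84304348]), 'eef_rot': array([ 9.77207137e-01,  2.12287381e-01, -1.11405116e-04, -5.16943303e-04]), 'wrist_force': array([0.30819926, 0.00208096, 0.24014426]), 'moment': array([-0.00689048, -0.01147319,  0.0301799 ]), 'finger_force': 0.0, 'gripper_width': 1.0001398941495085}
scene [1311.53978203  675.19298843  841.31598773] -0.0894911590789319 [[410.77484208   0.         248.3370648 ]
 [  0.         410.77484208 186.44594336]
 [  0.           0.           1.        ]]
top [ 487.00737898  -91.47159452 1282.15608474] -0.04220618688876587 [[362.03487337   0.         253.11650453]
 [  0.         362.03487337 193.6792307 ]
 [  0.           0.           1.        ]]
{'intrinsics': array([[328.66762496,   0.        , 252.82211988],
       [  0.        , 328.66762496, 189.10573151],
       [  0.        ,   0.        ,   1.        ]]), 'k1': -0.09778665510481051, 'mount': array([[ 7.22180189e-04, -9.60075403e-01, -2.79740413e-01,
         7.12036099e+01],
       [ 9.99998326e-01,  1.16368744e-03, -1.41219750e-03,
        -6.24445380e-01],
       [ 1.68134649e-03, -2.79738925e-01,  9.60074636e-01,
        -1.41192801e+02],
       [ 0.00000000e+00,  0.00000000e+00,  0.00000000e+00,
         1.00000000e+00]])}
```

View pics/s0.png

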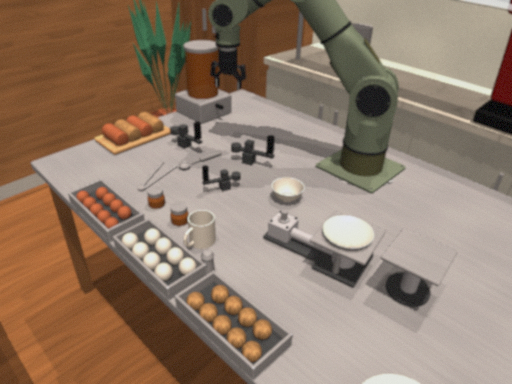

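View pics/t0.png

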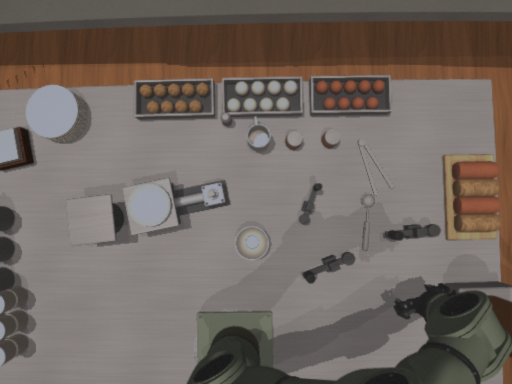

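Scene view: three cranks at about scene (220,180), (253,151) and (186,135), which are top (311,204), (329,266) and (413,232). The lift shaft is at top (213,195) / scene (284,218), with the platter at top (150,205) and the tier plate at top (92,220).

```bash
python3 - <<'E'
from h import *
a=cv2.imread('pics/s0.png');b=cv2.imread('pics/t0.png')
def crop(i,x0,y0,w,h,s): return cv2.resize(i[y0:y0+h,x0:x0+w],None,fx=s,fy=s,interpolation=cv2.INTER_CUBIC)
A=crop(b,290,175,160,120,2.5) #400x300
B=crop(a,160,115,133,100,3);B=cv2.resize(B,(400,300))
C=crop(b,180,165,80,60,5);D=crop(a,255,195,133,100,3);D=cv2.resize(D,(400,300))
cv2.imwrite('pics/c1.png',np.vstack([np.hstack([A,B]),np.hstack([C,D])]))
E
```

```text
(no output)
```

View pics/c1.png

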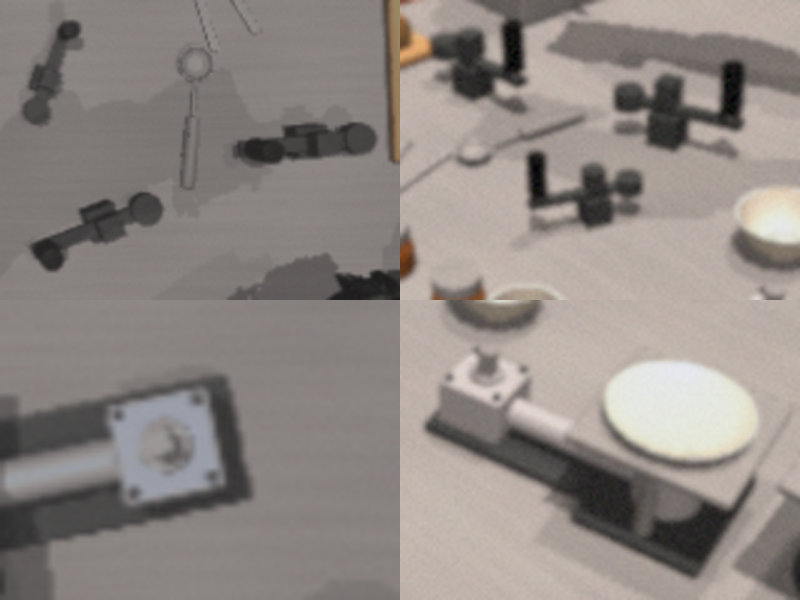

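Candidates by top pixel are A (311,204), B (329,266) and C (413,232). Next I measure their grip-to-counterweight length, which should be 115 mm for the right one, and their grip height from both views.

```bash
python3 - <<'E'
from h import *
S=lambda x,y:(160+x-400,115+y) # dummy
s=lambda x,y:(160+(x-400)/3.008,115+y/3.0)
# name: grip top px(top), cw(top), grip top(scene), boss top(top), boss top (scene)
d={'A':((317.2,187),(304.8,218.2),s(537,156),(308.5,205),s(594,170)),
   'B':((309,276.5),(348,258.5),s(733,66),(330,264.5),s(669,82)),
   'C':((395,235),(433.5,230),s(514,24),(411.5,231.5),s(468,37))}
for k,(g,c,gs,bt,bs) in d.items():
    X,e=two(ray('top',g),ray('scene',gs));Y,f=two(ray('top',bt),ray('scene',bs))
    for sc in (1,1.15,1.3):
        G=onz('top',g,107*sc);C=onz('top',c,52*sc);print(k,sc,'len',np.linalg.norm((G-C)[:2])/(115*sc))
    print(k,'grip',X.round(),e.round(1),'boss',Y.round(),f.round(1))
# lift
p=onz('top',(214,195),70);print('gearbox top centre',p, onz('top',(180+166/5,165+145/5),98))
print(two(ray('top',(213.2,194)),ray('scene',(255+(487-400)/3.008,195+(357-300)/3))))
for uv in [(180+108/5,165+(405-300)/5),(180+210/5,165+(380-300)/5),(180+224/5,165+(480-300)/5),(180+125/5,165+(508-300)/5)]: print(onz('top',uv,70).round(1))
E
```

```text
A 1 len 0.9374845043086174
A 1.15 len 0.8028150409871926
A 1.3 len 0.6993097093992302
A grip [ 559. -284.  106.] 0.8 boss [ 500. -257.   74.] 4.2
B 1 len 1.2903167763430294
B 1.15 len 1.119462067279222
B 1.3 len 0.9881946011476241
B grip [ 276. -246.  137.] 2.5 boss [ 308. -322.   96.] 2.9
C 1 len 1.3356561683671548
C 1.15 len 1.1781074090842105
C 1.3 len 1.0569466469153113
C grip [ 402. -520.  140.] 1.4 boss [ 414. -597.   97.] 16.5
gearbox top centre [540.36277516  56.74218933  70.        ] [542.45974602  55.91178685  98.        ]
(array([541.84754048,  58.87751145,  85.34418738]), np.float64(3.6725663624721974))
[571.4  98.2  70. ]
[587.   29.2  70. ]
[519.6  20.7  70. ]
[501.9  87.5  70. ]
```

A is the crank I need: its grip top is at 106 mm and its boss top at 74 mm, where B and C have grips near 140 mm. Its centre is about (500,-257). The shaft is near (542,57).

```bash
cat >> h.py <<'E'
def yaw():
    R=Ro.from_quat(r.get_obs()['eef_rot']).as_matrix();return np.degrees(np.arctan2(R[1,0],R[0,0]))
def pl(target,ty,n,hand=1,frm=None,y0=None):
    "rows to a target TCP, tool yaw in deg, straight line"
    p=np.array(r.get_obs()['tool_pos'] if frm is None else frm,float);y=yaw() if y0 is None else y0
    d=(np.array(target)-p)/n/10;dy=(ty-y)/n;out=[]
    for i in range(n):
        a=np.radians(y+i*dy);c,s=np.cos(a),np.sin(a)
        out+= [hand,round(c*d[0]+s*d[1],2),round(s*d[0]-c*d[1],2),round(-d[2],2),0,0,round(-np.radians(dy),3)]
    print([float(f'{v:g}') for v in out],'max',max(map(abs,out)))
E
python3 - <<'E'
from h import *
print(yaw(),r.get_obs()['tool_pos']); pl((420,-338,230),-24.6,8); pl((500,-257,200),-24.6,4,frm=(420,-338,230),y0=-24.6)
E
```

```text
24.511400482481026 [ 238.46886682 -522.9803209   230.89479955]
[1.0, 3.02, -1.16, 0.01, 0.0, 0.0, 0.107, 1.0, 2.88, -1.48, 0.01, 0.0, 0.0, 0.107, 1.0, 2.71, -1.78, 0.01, 0.0, 0.0, 0.107, 1.0, 2.5, -2.06, 0.01, 0.0, 0.0, 0.107, 1.0, 2.27, -2.31, 0.01, 0.0, 0.0, 0.107, 1.0, 2.01, -2.54, 0.01, 0.0, 0.0, 0.107, 1.0, 1.72, -2.74, 0.01, 0.0, 0.0, 0.107, 1.0, 1.42, -2.91, 0.01, 0.0, 0.0, 0.107] max 3.02
[1.0, 0.98, -2.67, 0.75, 0.0, 0.0, -0.0, 1.0, 0.98, -2.67, 0.75, 0.0, 0.0, -0.0, 1.0, 0.98, -2.67, 0.75, 0.0, 0.0, -0.0, 1.0, 0.98, -2.67, 0.75, 0.0, 0.0, -0.0] max 2.67
```

drive_tool --plan '[1,3.02,-1.16,0,0,0,0.107,1,2.88,-1.48,0,0,0,0.107,1,2.71,-1.78,0,0,0,0.107,1,2.5,-2.06,0,0,0,0.107,1,2.27,-2.31,0,0,0,0.107,1,2.01,-2.54,0,0,0,0.107,1,1.72,-2.74,0,0,0,0.107,1,1.42,-2.91,0,0,0,0.107]'

```text
time: 0.77
tool_pos: [420.8, -336.8, 231.2]
eef_rot: [0.977, -0.215, -0.0, -0.0]
wrist_force: [-0.5, -1.0, 0.7]
gripper_width: 1.0
finger_force: 0.0
```

drive_tool --plan '[1,0.98,-2.67,0.75,0,0,0,1,0.98,-2.67,0.75,0,0,0,1,0.98,-2.67,0.75,0,0,0,1,0.98,-2.67,0.75,0,0,0,1,0,0,0,0,0,0,1,0,0,0,0,0,0]'

```text
time: 1.27
tool_pos: [500.4, -256.1, 200.6]
eef_rot: [0.977, -0.211, -0.001, -0.0]
wrist_force: [-0.5, -1.2, -0.1]
gripper_width: 0.997
finger_force: 0.0
```

```bash
python3 - <<'E'
from h import *
im,o=snap('wrist','w1.png');print(o['tool_pos'],yaw(),o['qpos'].round(2))
E
```

```text
[ 500.37289616 -256.1251669   200.57059916] -24.512415237748836 [ 0.27  0.74  0.28  1.58 -0.25  0.85 -1.34]
```

View pics/w1.png

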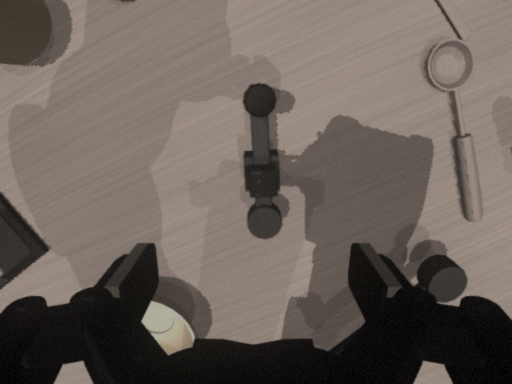

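The wrist picture shows crank A with its grip at (260,99), boss at (262,178) and counterweight at (264,221), and nothing near it.

```bash
python3 - <<'E'
from h import *
o=r.get_obs();im=cv2.imread('pics/w1.png');g=im.max(2)
m=(g<62).astype(np.uint8)[70:245,230:295];print([ (i+70,np.flatnonzero(m[i]).min()+230,np.flatnonzero(m[i]).max()+230) for i in range(0,175,5) if m[i].any()])
G=onz('wrist',(260,99.5),107,o);C=onz('wrist',(264.5,221),52,o)
d=(G-C)[:2];print(G,C,np.linalg.norm(d),np.degrees(np.arctan2(d[1],d[0])),C[:2]+d*45/np.linalg.norm(d),G[:2]-d*70/np.linalg.norm(d))
print(onz('wrist',(262,180),74,o))
E
```

```text
[(85, np.int64(251), np.int64(266)), (90, np.int64(247), np.int64(272)), (95, np.int64(245), np.int64(274)), (100, np.int64(244), np.int64(275)), (105, np.int64(245), np.int64(274)), (110, np.int64(247), np.int64(272)), (115, np.int64(251), np.int64(267)), (120, np.int64(265), np.int64(267)), (125, np.int64(267), np.int64(267)), (135, np.int64(267), np.int64(267)), (140, np.int64(267), np.int64(268)), (145, np.int64(267), np.int64(268)), (150, np.int64(268), np.int64(276)), (155, np.int64(244), np.int64(277)), (160, np.int64(247), np.int64(275)), (165, np.int64(245), np.int64(278)), (170, np.int64(245), np.int64(278)), (175, np.int64(245), np.int64(279)), (180, np.int64(246), np.int64(279)), (185, np.int64(246), np.int64(279)), (190, np.int64(247), np.int64(277)), (195, np.int64(251), np.int64(276)), (200, np.int64(256), np.int64(271)), (205, np.int64(253), np.int64(276)), (210, np.int64(250), np.int64(279)), (215, np.int64(248), np.int64(280)), (220, np.int64(250), np.int64(280)), (225, np.int64(252), np.int64(279)), (230, np.int64(254), np.int64(277)), (235, np.int64(258), np.int64(271))]
[ 558.58006429 -288.9768549   107.        ] [ 453.58024559 -247.78916652   52.        ] 112.78912891662344 -21.418308276513265 [ 495.4725085  -264.22200889] [ 493.41432199 -263.41465565]
[ 496.81329126 -263.84005602   74.        ]
```

```bash
python3 - <<'E'
from h import *
pl((495,-264,90),-21.5,4);pl((495,-264,45),-21.5,3,frm=(495,-264,90),y0=-21.5)
E
```

```text
[1.0, -0.04, 0.2, 2.78, 0.0, 0.0, -0.013, 1.0, -0.04, 0.2, 2.78, 0.0, 0.0, -0.013, 1.0, -0.04, 0.2, 2.78, 0.0, 0.0, -0.013, 1.0, -0.05, 0.2, 2.78, 0.0, 0.0, -0.013] max 2.78
[1.0, 0.0, -0.0, 1.5, 0.0, 0.0, -0.0, 1.0, 0.0, -0.0, 1.5, 0.0, 0.0, -0.0, 1.0, 0.0, -0.0, 1.5, 0.0, 0.0, -0.0] max 1.5
```

drive_tool --plan '[1,-0.04,0.2,2.78,0,0,-0.013,1,-0.04,0.2,2.78,0,0,-0.013,1,-0.04,0.2,2.78,0,0,-0.013,1,-0.05,0.2,2.78,0,0,-0.013,1,0,0,1.5,0,0,0,1,0,0,1.5,0,0,0,1,0,0,1.5,0,0,0,1,0,0,0,0,0,0]'

```text
time: 1.98
tool_pos: [493.6, -264.7, 43.2]
eef_rot: [0.982, -0.188, -0.001, -0.0]
wrist_force: [-0.7, 1.0, -0.3]
gripper_width: 0.998
finger_force: 0.0
```

drive_tool --plan '[-0.2,0,0,0,0,0,0,-0.4,0,0,0,0,0,0,-0.6,0,0,0,0,0,0,-1,0,0,0,0,0,0,-1,0,0,0,0,0,0,-1,0,0,0,0,0,0,-1,0,0,0,0,0,0,-1,0,0,0,0,0,0]' --squeeze 50

```text
time: 2.65
tool_pos: [495.5, -264.0, 45.7]
eef_rot: [0.982, -0.187, 0.0, 0.0]
wrist_force: [-0.5, 1.0, 8.2]
gripper_width: 0.271
finger_force: 51.2
```

```bash
python3 - <<'E'
from h import *
pl((468,-21,175),-21.5,8,frm=(495.5,-264,175),hand=-1,y0=-21.5)
E
```

```text
[-1.0, -1.43, -2.7, -0.0, 0.0, 0.0, -0.0, -1.0, -1.43, -2.7, -0.0, 0.0, 0.0, -0.0, -1.0, -1.43, -2.7, -0.0, 0.0, 0.0, -0.0, -1.0, -1.43, -2.7, -0.0, 0.0, 0.0, -0.0, -1.0, -1.43, -2.7, -0.0, 0.0, 0.0, -0.0, -1.0, -1.43, -2.7, -0.0, 0.0, 0.0, -0.0, -1.0, -1.43, -2.7, -0.0, 0.0, 0.0, -0.0, -1.0, -1.43, -2.7, -0.0, 0.0, 0.0, -0.0] max 2.7
```

drive_tool --plan '[-1,0,0,-0.5,0,0,0,-1,0,0,-2,0,0,0,-1,0,0,-3,0,0,0,-1,0,0,-3,0,0,0,-1,0,0,-3,0,0,0,-1,0,0,-1.4,0,0,0]'

```text
time: 3.15
tool_pos: [495.6, -264.4, 177.6]
eef_rot: [0.982, -0.187, 0.001, 0.0]
wrist_force: [1.1, -1.2, -5.2]
gripper_width: 0.272
finger_force: 50.3
```

drive_tool --plan '[-1,-1.43,-2.7,0,0,0,0,-1,-1.43,-2.7,0,0,0,0,-1,-1.43,-2.7,0,0,0,0,-1,-1.43,-2.7,0,0,0,0,-1,-1.43,-2.7,0,0,0,0,-1,-1.43,-2.7,0,0,0,0,-1,-1.43,-2.7,0,0,0,0,-1,-1.43,-2.7,0,0,0,0]'

```text
time: 3.82
tool_pos: [467.6, -19.7, 174.4]
eef_rot: [0.982, -0.187, -0.0, -0.0]
wrist_force: [1.6, 0.0, -6.0]
gripper_width: 0.269
finger_force: 50.4
```

drive_tool --plan '[-1,0,0,0,0,0,0,-1,0,0,0,0,0,0]'

```text
time: 3.98
tool_pos: [468.0, -19.6, 174.3]
eef_rot: [0.983, -0.186, -0.0, -0.0]
wrist_force: [0.6, -2.2, -6.2]
gripper_width: 0.271
finger_force: 51.0
```

```bash
python3 - <<'E'
from h import *
im,o=snap('wrist','w2.png');print(o['tool_pos'],yaw(),proj('wrist',(542,57,98),o))
np.save('w2.npy',dict(p=o['tool_pos'],q=o['eef_rot']),allow_pickle=True)
E
```

```text
[467.97786021 -19.6389425  174.30746314] -21.505596316398815 [108.43268571 140.72200507]
```

View pics/w2.png

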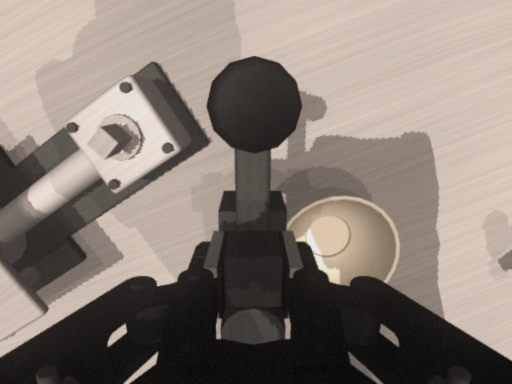

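The wrist view shows the held crank in the middle, with its grip at (254,104). The gearbox is at upper left with the square shaft near (107,138).

```bash
python3 - <<'E'
from h import *
im=cv2.imread('pics/w2.png');c=im[70:200,50:200]
cv2.imwrite('pics/c2.png',cv2.resize(c,None,fx=5,fy=4.6,interpolation=cv2.INTER_CUBIC)[:598,:750])
E
```

```text
(no output)
```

View pics/c2.png

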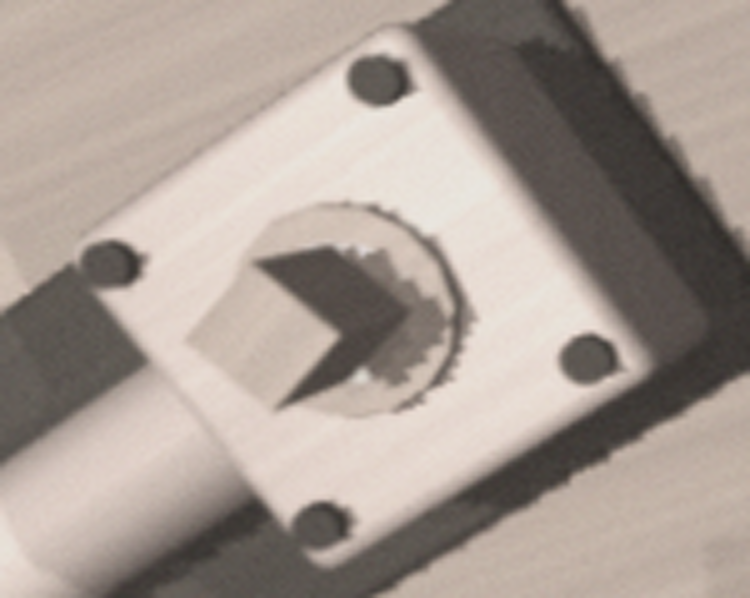

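The shaft's end face has crop corners (255,263), (343,332), (275,409) and (187,340).

```bash
python3 - <<'E'
from h import *
o=np.load('w2.npy',allow_pickle=True).item();o=dict(tool_pos=o['p'],eef_rot=o['q'])
f=lambda x,y:(50+x/5-.5+.1,70+y/4.6-.4)
P=[onz('wrist',f(*c),98,o) for c in [(255,263),(343,332),(275,409),(187,340)]]
P=np.array(P);print(P.round(1),P.mean(0))
e=np.roll(P,-1,0)-P;print(np.linalg.norm(e,axis=1),np.degrees(np.arctan2(e[:,1],e[:,0]))%90)
H=np.array([onz('wrist',f(*c),68,o) for c in [(378,80),(108,265),(320,525),(588,358)]]);print(H.mean(0),np.linalg.norm(np.roll(H,-1,0)-H,axis=1));e=np.roll(H,-1,0)-H;print(np.degrees(np.arctan2(e[:,1],e[:,0])))
C=np.array([onz('wrist',f(*c),70,o) for c in [(252,260),(320,204),(462,310),(362,416)]]);print(C.round(1))
print(r.get_obs()['tool_pos'])
E
```

```text
[[552.4  57.7  98. ]
 [538.8  51.   98. ]
 [532.1  65.3  98. ]
 [546.1  72.   98. ]] [542.35767432  61.50593514  98.        ]
[15.1957925  15.78748584 15.46242977 15.69504337] [26.19926472 24.88063476 25.82539576 23.90019326]
[542.47832228  62.21197725  68.        ] [54.18037808 53.80812854 53.80868777 53.59498899]
[ 100.68417626 -168.56645653  -79.09267884   11.03871224]
[[555.4  71.1  70. ]
 [559.4  57.1  70. ]
 [535.7  44.5  70. ]
 [525.6  67.1  70. ]]
[468.1191821  -21.00354999 174.29337674]
```

```bash
python3 - <<'E'
from h import *
o=np.load('w2.npy',allow_pickle=True).item();o=dict(tool_pos=o['p'],eef_rot=o['q'])
im=cv2.imread('pics/w2.png').max(2);m=(im<45).astype(np.uint8);m[150:]=0
m[:, :195]=0;m[:,310:]=0
x=cv2.findContours(m,0,cv2.CHAIN_APPROX_NONE)[0];c=max(x,key=len)[:,0,:];c=c[c[:,1]<140]
el=cv2.fitEllipse(c.astype(np.float32));print(el)
z=o['tool_pos'][2]+61.3
R=Ro.from_quat(o['eef_rot']).as_matrix()
print(R.T@(onz('wrist',el[0],z,o)-o['tool_pos']))
for dx,dy in((-el[1][0]/2,0),(el[1][0]/2,0),(0,-45),(0,46)): print(R.T@(onz('wrist',(el[0][0]+dx,el[0][1]+dy),z,o)-o['tool_pos']))
pl((542.4,61.8,178),25.2,8,hand=-1)
E
```

```text
((255.60287475585938, 115.38174438476562), (46.55109786987305, 90.95936584472656), 90.39707946777344)
[ 65.72462758   0.16098151 -61.33126145]
[ 65.72643879  -5.39740253 -61.32912247]
[ 65.74014289   5.71952605 -61.33340871]
[ 76.05296312   0.13408725 -61.33615216]
[ 54.52920396   0.19288815 -61.32596122]
[-1.0, 0.48, -1.3, -0.05, 0.0, 0.0, -0.102, -1.0, 0.61, -1.25, -0.05, 0.0, 0.0, -0.102, -1.0, 0.74, -1.18, -0.05, 0.0, 0.0, -0.102, -1.0, 0.85, -1.1, -0.05, 0.0, 0.0, -0.102, -1.0, 0.96, -1.0, -0.05, 0.0, 0.0, -0.102, -1.0, 1.06, -0.9, -0.05, 0.0, 0.0, -0.102, -1.0, 1.14, -0.79, -0.05, 0.0, 0.0, -0.102, -1.0, 1.22, -0.67, -0.05, 0.0, 0.0, -0.102] max 1.3
```

```bash
python3 - <<'E'
from h import *
o=np.load('w2.npy',allow_pickle=True).item();o=dict(tool_pos=o['p'],eef_rot=o['q'])
im=cv2.imread('pics/w2.png').max(2);print(im[40:160:4,230],im[104,195:315:4], im[46:70,254])
b=cv2.GaussianBlur(im,(3,3),0);m=(b<100).astype(np.uint8)
g=m[50:140,195:315]
pts=[]
for y in range(56,135,3):
    xs=np.flatnonzero(m[y,195:315])+195
    if len(xs)>10: 
        L=254
        while m[y,L]: L-=1
        R_=254
        while m[y,R_]: R_+=1
        pts+=[(L+.5,y),(R_-.5,y)]
pts=[p for p in pts if 200<p[0]<303];el=cv2.fitEllipse(np.array(pts,np.float32));print(el)
R=Ro.from_quat(o['eef_rot']).as_matrix()
for h in(59,61.3,63): print(R.T@(onz('wrist',el[0],o['tool_pos'][2]+h,o)-o['tool_pos']))
E
```

```text
[187 192 186 195 191 181  43  50  60  62  68  61  62  66  61  61  57  60
  57  50  54  54  51  48  44  43  39 180 182 188] [188 186 190  67  47  57  61  60  61  55  59  53  54  53  51  54  52  48
  46  41  46  43  44  42  46  43  39 136 142 141] [212 209 210 209 207 210 211 212 210 198  80  46  51  54  55  55  54  54
  56  58  56  58  59  62]
((254.03225708007812, 104.7567138671875), (93.44038391113281, 95.2862319946289), 165.85401916503906)
[ 68.13754273  -0.21374154 -59.03226175]
[ 68.21165342  -0.21785565 -61.33229576]
[ 68.26643089  -0.22089651 -63.0323209 ]
```

drive_tool --plan '[-1,0.48,-1.3,-0.05,0,0,-0.102,-1,0.61,-1.25,-0.05,0,0,-0.102,-1,0.74,-1.18,-0.05,0,0,-0.102,-1,0.85,-1.1,-0.05,0,0,-0.102,-1,0.96,-1.0,-0.05,0,0,-0.102,-1,1.06,-0.9,-0.05,0,0,-0.102,-1,1.14,-0.79,-0.05,0,0,-0.102,-1,1.22,-0.67,-0.05,0,0,-0.102]'

```text
time: 4.7
tool_pos: [542.9, 60.6, 178.2]
eef_rot: [0.976, 0.22, -0.0, 0.0]
wrist_force: [0.1, 0.3, -5.9]
gripper_width: 0.276
finger_force: 51.1
```

```bash
python3 - <<'E'
from h import *
o=r.get_obs();print(o['tool_pos'],yaw(),o['wrist_force'],o['moment'])
pl((544,62.6,148),25.2,4,hand=-1)
E
```

```text
[542.90066219  60.60616988 178.19171003] 25.36606054245769 [ 0.06292571  0.26243884 -5.87557732] [-0.0376741  -0.0090832  -0.05103083]
[-1.0, 0.05, -0.03, 0.75, 0.0, 0.0, 0.001, -1.0, 0.05, -0.03, 0.75, 0.0, 0.0, 0.001, -1.0, 0.05, -0.03, 0.75, 0.0, 0.0, 0.001, -1.0, 0.05, -0.03, 0.75, 0.0, 0.0, 0.001] max 1
```

drive_tool --plan '[-1,0.05,0,0.75,0,0,0,-1,0.05,0,0.75,0,0,0,-1,0.04,0,0.75,0,0,0,-1,0.04,0,0.75,0,0,0,-1,0,0,0,0,0,0,-1,0,0,0,0,0,0]'

```text
time: 5.2
tool_pos: [543.7, 62.0, 147.7]
eef_rot: [0.976, 0.218, -0.001, 0.0]
wrist_force: [0.2, -0.1, -4.6]
gripper_width: 0.274
finger_force: 51.0
```

drive_tool --plan '[-1,0,0,0.15,0,0,0,-1,0,0,0.15,0,0,0,-1,0,0,0.15,0,0,0,-1,0,0,0.15,0,0,0,-1,0,0,0,0,0,0]'

```text
time: 5.62
tool_pos: [543.9, 62.5, 141.9]
eef_rot: [0.976, 0.218, -0.0, -0.0]
wrist_force: [0.5, 0.8, -6.9]
gripper_width: 0.27
finger_force: 51.1
```

drive_tool --plan '[-1,0,0,0.15,0,0,0,-1,0,0,0.15,0,0,0,-1,0,0,0.15,0,0,0,-1,0,0,0,0,0,0]'

```text
time: 5.95
tool_pos: [543.8, 62.5, 137.3]
eef_rot: [0.976, 0.218, -0.0, -0.0]
wrist_force: [-0.8, 0.7, -5.1]
gripper_width: 0.269
finger_force: 51.1
```

The hub has gone over the shaft end with no force. I'll carry on down.

drive_tool --plan '[-1,0,0,0.25,0,0,0,-1,0,0,0.25,0,0,0,-1,0,0,0.25,0,0,0,-1,0,0,0.25,0,0,0,-1,0,0,0.25,0,0,0,-1,0,0,0,0,0,0]'

```text
time: 6.45
tool_pos: [543.7, 62.5, 124.6]
eef_rot: [0.976, 0.218, -0.0, -0.0]
wrist_force: [-0.2, 0.9, -5.4]
gripper_width: 0.27
finger_force: 51.1
```

drive_tool --plan '[-1,0,0,0.2,0,0,0,-1,0,0,0.2,0,0,0,-1,0,0,0.1,0,0,0,-1,0,0,0.1,0,0,0,-1,0,0,0,0,0,0]'

```text
time: 6.87
tool_pos: [543.9, 62.5, 118.9]
eef_rot: [0.976, 0.218, -0.0, -0.0]
wrist_force: [-0.5, -0.3, -5.2]
gripper_width: 0.271
finger_force: 51.1
```

drive_tool --plan '[-1,0,0,0.07,0,0,0,-1,0,0,0.07,0,0,0,-1,0,0,0.05,0,0,0,-1,0,0,0,0,0,0]'

```text
time: 7.2
tool_pos: [544.1, 62.5, 117.6]
eef_rot: [0.976, 0.218, 0.0, -0.0]
wrist_force: [-2.3, 1.0, 2.6]
gripper_width: 0.27
finger_force: 52.5
```

Contact came at TCP 117.6, where fully home predicts 117.7, so the crank is home. I'll let go, rise, and measure the platform and tier heights from two wrist views.

drive_tool --plan '[-0.2,0,0,0,0,0,0,0.2,0,0,0,0,0,0,0.6,0,0,0,0,0,0,0.6,0,0,-1,0,0,0,0.6,0,0,-3,0,0,0,0.6,0,0,-4,0,0,0,0.6,0,0,-4,0,0,0,0.6,0,0,-4,0,0,0]'

```text
time: 7.87
tool_pos: [543.5, 62.3, 280.1]
eef_rot: [0.976, 0.218, 0.0, 0.0]
wrist_force: [0.8, 0.4, -0.9]
gripper_width: 0.799
finger_force: 0.0
```

```bash
python3 - <<'E'
from h import *
print(r.get_obs()['tool_pos'],r.get_obs()['qpos'].round(2))
pl((515,280,310),11,8,hand=0.6)
pl((495,385,310),11,4,hand=0.6,frm=(515,280,310),y0=11)
E
```

```text
[543.49290486  62.32392469 280.07398903] [-0.23  0.61  0.12  1.51 -0.08  1.02 -1.23]
[0.6, 0.84, -2.61, -0.37, 0.0, 0.0, 0.031, 0.6, 0.75, -2.64, -0.37, 0.0, 0.0, 0.031, 0.6, 0.67, -2.66, -0.37, 0.0, 0.0, 0.031, 0.6, 0.59, -2.68, -0.37, 0.0, 0.0, 0.031, 0.6, 0.51, -2.7, -0.37, 0.0, 0.0, 0.031, 0.6, 0.42, -2.71, -0.37, 0.0, 0.0, 0.031, 0.6, 0.34, -2.72, -0.37, 0.0, 0.0, 0.031, 0.6, 0.25, -2.73, -0.37, 0.0, 0.0, 0.031] max 2.73
[0.6, 0.01, -2.67, -0.0, 0.0, 0.0, -0.0, 0.6, 0.01, -2.67, -0.0, 0.0, 0.0, -0.0, 0.6, 0.01, -2.67, -0.0, 0.0, 0.0, -0.0, 0.6, 0.01, -2.67, -0.0, 0.0, 0.0, -0.0] max 2.67
```

drive_tool --plan '[0.6,0.84,-2.61,-0.37,0,0,0.031,0.6,0.75,-2.64,-0.37,0,0,0.031,0.6,0.67,-2.66,-0.37,0,0,0.031,0.6,0.59,-2.68,-0.37,0,0,0.031,0.6,0.51,-2.7,-0.37,0,0,0.031,0.6,0.42,-2.71,-0.37,0,0,0.031,0.6,0.34,-2.72,-0.37,0,0,0.031,0.6,0.25,-2.73,-0.37,0,0,0.031]'

```text
time: 8.53
tool_pos: [514.9, 281.4, 308.0]
eef_rot: [0.995, 0.095, 0.0, -0.0]
wrist_force: [0.5, 1.1, -0.7]
gripper_width: 0.799
finger_force: 0.0
```

drive_tool --plan '[0.6,0,0,0,0,0,0,0.6,0,0,0,0,0,0,0.6,0,0,0,0,0,0]'

```text
time: 8.78
tool_pos: [515.5, 279.3, 307.3]
eef_rot: [0.995, 0.096, 0.0, 0.0]
wrist_force: [0.2, -0.7, 1.3]
gripper_width: 0.802
finger_force: 0.0
```

```bash
python3 - <<'E'
from h import *
im,o=snap('wrist','v1.png');print(o['tool_pos'],o['dq'].max())
np.save('v1.npy',dict(tool_pos=o['tool_pos'],eef_rot=o['eef_rot']),allow_pickle=True)
E
```

```text
[515.53792814 279.34283439 307.28479381] 0.01660570962563848
```

drive_tool --plan '[0.6,0,-2.67,0,0,0,0,0.6,0,-2.67,0,0,0,0,0.6,0,-2.67,0,0,0,0,0.6,0,-2.67,0,0,0,0,0.6,0,0,0,0,0,0,0.6,0,0,0,0,0,0,0.6,0,0,0,0,0,0]'

```text
time: 9.42
tool_pos: [495.7, 383.6, 307.0]
eef_rot: [0.995, 0.095, 0.0, 0.0]
wrist_force: [0.7, -0.5, 0.3]
gripper_width: 0.797
finger_force: 0.0
```

```bash
python3 - <<'E'
from h import *
im,o=snap('wrist','v2.png');print(o['tool_pos'],o['dq'].max())
np.save('v2.npy',dict(tool_pos=o['tool_pos'],eef_rot=o['eef_rot']),allow_pickle=True)
a=cv2.imread('pics/v1.png');b=cv2.imread('pics/v2.png')
cv2.imwrite('pics/v12.png',cv2.resize(np.vstack([a,b])[:,:],(400,600)))
cv2.imwrite('pics/v12.png',np.vstack([cv2.resize(a[:300],(512,300)),b[:300]]))
E
```

```text
[495.7253973  383.59633071 307.02051172] 0.009627324718379926
```

View pics/v12.png

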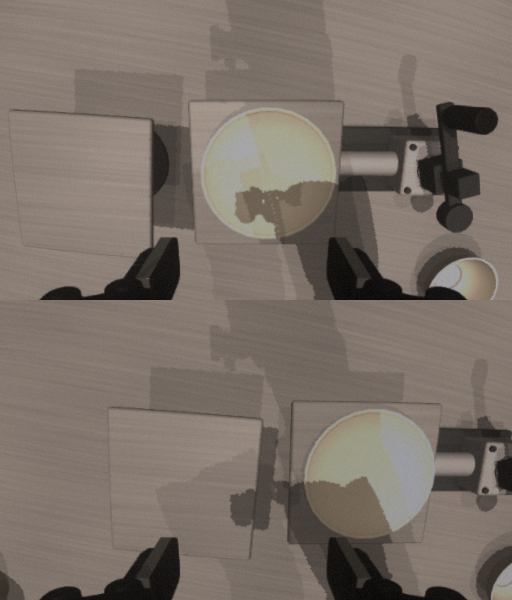

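Both plates are in both views: the platform's far corners are at v1 (190,101) and (343,101) and at v2 (292,102) and (440,104). The tier's are at v1 (10,110) and (152,120) and at v2 (109,107) and (261,120). I'll fit the edges and triangulate.

```bash
cat > lv.py <<'E'
from h import *
def edge(g,a,b,w=5):
    a,b=np.array(a,float),np.array(b,float);t=(b-a)/np.linalg.norm(b-a);n=np.array([-t[1],t[0]]);P=[]
    s=np.arange(-w,w+.01,.25)
    for k in np.linspace(.08,.92,60):
        q=(a+k*(b-a))[None]+s[:,None]*n
        v=cv2.remap(g,q[:,0].astype(np.float32),q[:,1].astype(np.float32),cv2.INTER_LINEAR).ravel()
        d=np.gradient(v);i=np.argmax(-d);  # light inside is at negative side of n
        if -d[i]>.8:P.append(q[i])
    P=np.array(P,np.float32)
    vx,vy,x,y=cv2.fitLine(P,cv2.DIST_HUBER,0,.01,.01).ravel()
    res=np.abs((P-[x,y])@[-vy,vx]);P=P[res<1.2];vx,vy,x,y=cv2.fitLine(P,cv2.DIST_HUBER,0,.01,.01).ravel()
    return np.array([x,y]),np.array([vx,vy]),len(P),res.mean()
def corners(f,C):
    "C: BL,TL,TR,BR pixel guesses; returns refined TL,TR"
    g=cv2.GaussianBlur(cv2.imread(f).max(2),(3,3),0).astype(np.float32)
    # going BR->TR->TL->BL keeps the inside on the left in the picture
    L=[edge(g,C[3],C[2]),edge(g,C[2],C[1]),edge(g,C[1],C[0])]
    out=[]
    for p,q in((L[2],L[1]),(L[1],L[0])):
        s=np.linalg.solve(np.c_[p[1],-q[1]],q[0]-p[0]);out.append(p[0]+s[0]*p[1])
    print(f,[(l[2],round(float(l[3]),2)) for l in L],np.round(out,1).tolist());return out
def level(fa,fb,A,B,name):
    oa,ob=[np.load(f+'.npy',allow_pickle=True).item() for f in(fa,fb)]
    a=corners(f'pics/{fa}.png',A);b=corners(f'pics/{fb}.png',B)
    X=[two(ray('wrist',p,oa),ray('wrist',q,ob)) for p,q in zip(a,b)]
    for x in X: print(name,x[0].round(1),'gap',x[1].round(2))
    print(name,'width',np.linalg.norm(X[0][0]-X[1][0]).round(1),'z',((X[0][0]+X[1][0])/2)[2].round(2))
    for o,c in((oa,a),(ob,b)):
        W=160 if name=='plat' else 150
        f=lambda z:np.linalg.norm(onz('wrist',c[0],z,o)-onz('wrist',c[1],z,o))
        print('  z by width',round(100+(f(100)-W)/((f(100)-f(150))/50),1))
    return X
E
cat > run1.py <<'E'
from lv import *
level('v1','v2',[(196,242),(190,101),(343,101),(340,200)],[(289,243),(292,102),(440,104),(426,230)],'plat')
level('v1','v2',[(22,244),(10,110),(152,120),(152,230)],[(113,250),(109,107),(261,120),(251,250)],'tier')
E
python3 run1.py
```

```text
pics/v1.png [(50, 0.81), (60, 0.0), (59, 0.38)] [[188.8000030517578, 101.80000305175781], [342.1000061035156, 101.80000305175781]]
pics/v2.png [(37, 1.1), (55, 0.67), (52, 0.34)] [[293.20001220703125, 101.80000305175781], [442.5, 104.4000015258789]]
plat [565.5 356.5 106.2] gap 0.14
plat [595.5 204.9 112.3] gap 0.03
plat width 154.6 z 109.27
  z by width 97.7
  z by width 102.0
pics/v1.png [(60, 0.17), (60, 0.28), (32, 0.26)] [[7.900000095367432, 110.4000015258789], [150.1999969482422, 119.5]]
pics/v2.png [(59, 0.4), (60, 0.29), (54, 0.3)] [[108.19999694824219, 107.5999984741211], [261.8999938964844, 119.5]]
tier [528.7 530.6 135.6] gap 0.05
tier [544.  385.3 134.5] gap 0.16
tier width 146.1 z 135.02
  z by width 127.9
  z by width 127.1
```

```bash
python3 - <<'E'
from h import *
pl((575,174,280),25.2,7,hand=0.2)
pl((605.7,91.6,210),25.2,4,hand=0.2,frm=(575,174,280),y0=25.2)
E
```

```text
[0.2, 0.55, 3.15, 0.39, 0.0, 0.0, -0.036, 0.2, 0.43, 3.17, 0.39, 0.0, 0.0, -0.036, 0.2, 0.32, 3.18, 0.39, 0.0, 0.0, -0.036, 0.2, 0.21, 3.19, 0.39, 0.0, 0.0, -0.036, 0.2, 0.09, 3.2, 0.39, 0.0, 0.0, -0.036, 0.2, -0.02, 3.2, 0.39, 0.0, 0.0, -0.036, 0.2, -0.14, 3.2, 0.39, 0.0, 0.0, -0.036] max 3.2
[0.2, -0.18, 2.19, 1.75, 0.0, 0.0, -0.0, 0.2, -0.18, 2.19, 1.75, 0.0, 0.0, -0.0, 0.2, -0.18, 2.19, 1.75, 0.0, 0.0, -0.0, 0.2, -0.18, 2.19, 1.75, 0.0, 0.0, -0.0] max 2.19
```

drive_tool --plan '[0.2,0.55,3.15,0.39,0,0,-0.036,0.2,0.43,3.17,0.39,0,0,-0.036,0.2,0.32,3.18,0.39,0,0,-0.036,0.2,0.21,3.19,0.39,0,0,-0.036,0.2,0.09,3.2,0.39,0,0,-0.036,0.2,-0.02,3.2,0.39,0,0,-0.036,0.2,-0.14,3.2,0.39,0,0,-0.036]'

```text
time: 10.05
tool_pos: [575.4, 172.8, 279.8]
eef_rot: [0.975, 0.22, 0.0, 0.0]
wrist_force: [0.4, 0.2, 0.5]
gripper_width: 0.602
finger_force: 0.0
```

drive_tool --plan '[0.2,-0.18,2.19,1.75,0,0,0,0.2,-0.18,2.19,1.75,0,0,0,0.2,-0.18,2.19,1.75,0,0,0,0.2,-0.18,2.19,1.75,0,0,0,0.2,0,0,0,0,0,0,0.2,0,0,0,0,0,0]'

```text
time: 10.55
tool_pos: [605.9, 91.3, 209.2]
eef_rot: [0.976, 0.219, -0.001, 0.0]
wrist_force: [-0.1, 0.8, 0.6]
gripper_width: 0.603
finger_force: 0.0
```

```bash
python3 - <<'E'
from h import *
im,o=snap('wrist','g1.png');print(o['tool_pos'],yaw(),proj('wrist',(605.7,91.6,179),o),proj('wrist',(542.4,61.8,146),o))
b=cv2.GaussianBlur(im.max(2),(3,3),0);cv2.imwrite('pics/g1c.png',im[:,:,::-1])
E
```

```text
[605.9135238   91.27956142 209.17909774] 25.342742771118093 [253.67397514 225.50955329] [253.42297603 297.12484699]
```

View pics/g1.png

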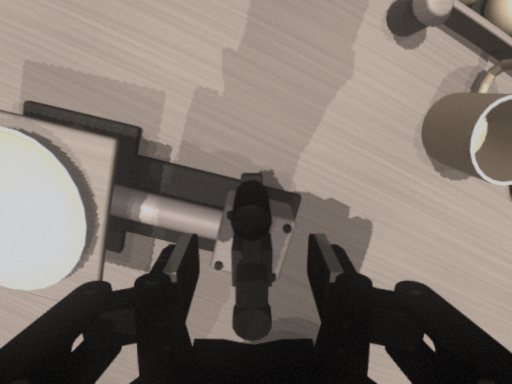

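The view shows the grip's top near (252,215) between the open fingers at columns 190 and 315, with the hub seated over the gearbox. The mug is at (490,140), well clear. I go down and close.

drive_tool --plan '[0.2,0,0,2,0,0,0,0.2,0,0,2,0,0,0,0.2,0,0,1.8,0,0,0,0.2,0,0,1.7,0,0,0,-0.2,0,0,0,0,0,0,-0.6,0,0,0,0,0,0,-1,0,0,0,0,0,0,-1,0,0,0,0,0,0]' --squeeze 40

```text
time: 11.27
tool_pos: [606.4, 93.7, 135.9]
eef_rot: [0.975, 0.22, 0.001, -0.0]
wrist_force: [0.0, 1.5, 0.1]
gripper_width: 0.266
finger_force: 39.2
```

drive_tool --plan '[-1,0,0,0,0,0,0,-1,0,0,0,0,0,0,-1,0,0,0,0,0,0]'

```text
time: 11.52
tool_pos: [606.6, 93.7, 135.3]
eef_rot: [0.975, 0.22, 0.001, -0.0]
wrist_force: [2.5, 1.1, 4.4]
gripper_width: 0.267
finger_force: 39.7
```

```bash
cat > wind.py <<'E'
import sys
from h import *
# rows of a circular arc about the shaft, tool yaw fixed: python wind.py start_deg step_deg n
a0,st,n=map(float,sys.argv[1:4]);n=int(n);y=np.radians(25.2);R=7.0;out=[]
p=lambda d:R*np.array([np.cos(np.radians(d)),np.sin(np.radians(d))])
tx=np.array([np.cos(y),np.sin(y)]);ty=np.array([np.sin(y),-np.cos(y)])
for i in range(n):
    d=p(a0-st*(i+1))-p(a0-st*i);out+=[-1,round(float(d@tx),2),round(float(d@ty),2),0,0,0,0]
print(a0-st*n,out)
E
cat > ang.py <<'E'
from h import *
o=r.get_obs();d=o['tool_pos'][:2]-np.array([542.4,61.8]);print(o['tool_pos'].round(1),'r',np.hypot(*d).round(1),'ang',np.degrees(np.arctan2(d[1],d[0])).round(1),yaw(),o['wrist_force'].round(1),o['moment'].round(2),o['gripper_width'])
E
python3 ang.py; python3 wind.py 25.2 5 1; python3 wind.py 20.2 10 1;for i in 0 1 2 ; do python3 wind.py $((10-i*120)).2 15 8; done
```

```text
[606.6  93.7 135.3] r 71.7 ang 26.5 25.432230566632132 [2.5 1.1 4.4] [ 0.32 -0.38 -0.06] 0.26736743901349513
20.2 [-1, -0.03, 0.61, 0, 0, 0, 0]
10.2 [-1, -0.21, 1.2, 0, 0, 0, 0]
-109.8 [-1, -0.7, 1.69, 0, 0, 0, 0, -1, -1.11, 1.45, 0, 0, 0, 0, -1, -1.45, 1.11, 0, 0, 0, 0, -1, -1.69, 0.7, 0, 0, 0, 0, -1, -1.81, 0.24, 0, 0, 0, 0, -1, -1.81, -0.24, 0, 0, 0, 0, -1, -1.69, -0.7, 0, 0, 0, 0, -1, -1.45, -1.11, 0, 0, 0, 0]
-230.2 [-1, -1.1, -1.46, 0, 0, 0, 0, -1, -0.69, -1.69, 0, 0, 0, 0, -1, -0.23, -1.81, 0, 0, 0, 0, -1, 0.25, -1.81, 0, 0, 0, 0, -1, 0.71, -1.68, 0, 0, 0, 0, -1, 1.12, -1.44, 0, 0, 0, 0, -1, 1.46, -1.1, 0, 0, 0, 0, -1, 1.69, -0.69, 0, 0, 0, 0]
-350.2 [-1, 1.81, -0.23, 0, 0, 0, 0, -1, 1.81, 0.25, 0, 0, 0, 0, -1, 1.68, 0.71, 0, 0, 0, 0, -1, 1.44, 1.12, 0, 0, 0, 0, -1, 1.1, 1.46, 0, 0, 0, 0, -1, 0.69, 1.69, 0, 0, 0, 0, -1, 0.23, 1.81, 0, 0, 0, 0, -1, -0.25, 1.81, 0, 0, 0, 0]
```

drive_tool --plan '[-1,-0.03,0.61,0,0,0,0,-1,-0.21,1.2,0,0,0,0,-1,-0.7,1.69,0,0,0,0,-1,-1.11,1.45,0,0,0,0,-1,-1.45,1.11,0,0,0,0,-1,-1.69,0.7,0,0,0,0,-1,-1.81,0.24,0,0,0,0,-1,-1.81,-0.24,0,0,0,0]'

```text
time: 12.18
tool_pos: [555.8, -6.8, 135.0]
eef_rot: [0.976, 0.219, 0.001, 0.0]
wrist_force: [3.6, 7.8, 4.3]
gripper_width: 0.27
finger_force: 40.0
```

```bash
python3 ang.py
```

```text
[555.8  -6.8 135. ] r 69.9 ang -78.9 25.355636822006428 [3.6 7.8 4.3] [ 2.25 -0.67  0.01] 0.27011047434829766
```

Winding goes smoothly at low force.

drive_tool --plan '[-1,-1.69,-0.7,0,0,0,0,-1,-1.45,-1.11,0,0,0,0,-1,-1.1,-1.46,0,0,0,0,-1,-0.69,-1.69,0,0,0,0,-1,-0.23,-1.81,0,0,0,0,-1,0.25,-1.81,0,0,0,0,-1,0.71,-1.68,0,0,0,0,-1,1.12,-1.44,0,0,0,0]'

```text
time: 12.85
tool_pos: [477.0, 86.6, 134.9]
eef_rot: [0.976, 0.22, -0.0, 0.0]
wrist_force: [3.2, -6.2, 2.7]
gripper_width: 0.271
finger_force: 40.5
```

drive_tool --plan '[-1,1.46,-1.1,0,0,0,0,-1,1.69,-0.69,0,0,0,0,-1,1.81,-0.23,0,0,0,0,-1,1.81,0.25,0,0,0,0,-1,1.68,0.71,0,0,0,0,-1,1.44,1.12,0,0,0,0,-1,1.1,1.46,0,0,0,0,-1,0.69,1.69,0,0,0,0]'

```text
time: 13.52
tool_pos: [597.4, 108.7, 134.7]
eef_rot: [0.975, 0.221, -0.0, -0.001]
wrist_force: [-4.5, 2.5, 6.0]
gripper_width: 0.269
finger_force: 40.5
```

```bash
python3 ang.py; python3 wind.py 40.2 15 8
```

```text
[597.4 108.7 134.7] r 72.3 ang 40.4 25.500960788962896 [-4.5  2.5  6. ] [0.39 1.44 0.03] 0.26928058913673836
-79.8 [-1, 0.24, 1.81, 0, 0, 0, 0, -1, -0.24, 1.81, 0, 0, 0, 0, -1, -0.7, 1.69, 0, 0, 0, 0, -1, -1.11, 1.45, 0, 0, 0, 0, -1, -1.45, 1.11, 0, 0, 0, 0, -1, -1.69, 0.7, 0, 0, 0, 0, -1, -1.81, 0.24, 0, 0, 0, 0, -1, -1.81, -0.24, 0, 0, 0, 0]
```

drive_tool --plan '[-1,0.24,1.81,0,0,0,0,-1,-0.24,1.81,0,0,0,0,-1,-0.7,1.69,0,0,0,0,-1,-1.11,1.45,0,0,0,0,-1,-1.45,1.11,0,0,0,0,-1,-1.69,0.7,0,0,0,0,-1,-1.81,0.24,0,0,0,0,-1,-1.81,-0.24,0,0,0,0]'

```text
time: 14.18
tool_pos: [556.2, -6.9, 134.9]
eef_rot: [0.976, 0.22, 0.001, -0.0]
wrist_force: [2.5, 9.4, 3.8]
gripper_width: 0.267
finger_force: 40.8
```

drive_tool --plan '[-1,0,0,0,0,0,0,-1,0,0,0,0,0,0]'

```text
time: 14.35
tool_pos: [555.9, -6.8, 135.0]
eef_rot: [0.976, 0.22, 0.0, 0.0]
wrist_force: [-0.2, -1.4, 5.5]
gripper_width: 0.271
finger_force: 41.1
```

```bash
python3 ang.py;  python3 - <<'E'
from h import *
p=(555.3,-6.9,240);pl((548,220,240),11,7,hand=0,frm=p,y0=25.2);pl((543,340,215),11,4,hand=0,frm=(548,220,240),y0=11)
E
```

```text
[555.9  -6.8 135. ] r 70.0 ang -78.9 25.37728757622146 [-0.2 -1.4  5.5] [ 0.09  0.18 -0.  ] 0.2711900816920512
[0.0, 1.29, -2.98, -0.0, 0.0, 0.0, 0.035, 0.0, 1.18, -3.02, -0.0, 0.0, 0.0, 0.035, 0.0, 1.07, -3.06, -0.0, 0.0, 0.0, 0.035, 0.0, 0.96, -3.1, -0.0, 0.0, 0.0, 0.035, 0.0, 0.85, -3.13, -0.0, 0.0, 0.0, 0.035, 0.0, 0.74, -3.16, -0.0, 0.0, 0.0, 0.035, 0.0, 0.63, -3.18, -0.0, 0.0, 0.0, 0.035] max 3.18
[0.0, 0.45, -2.97, 0.62, 0.0, 0.0, -0.0, 0.0, 0.45, -2.97, 0.62, 0.0, 0.0, -0.0, 0.0, 0.45, -2.97, 0.62, 0.0, 0.0, -0.0, 0.0, 0.45, -2.97, 0.62, 0.0, 0.0, -0.0] max 2.97
```

drive_tool --plan '[-0.3,0,0,0,0,0,0,0,0,0,0,0,0,0,0,0,0,0,0,0,0,0,0,0,-1,0,0,0,0,0,0,-2.5,0,0,0,0,0,0,-3.5,0,0,0,0,0,0,-3.5,0,0,0]'

```text
time: 14.93
tool_pos: [555.6, -6.1, 241.3]
eef_rot: [0.975, 0.22, -0.001, -0.0]
wrist_force: [0.5, 0.8, 0.2]
gripper_width: 0.503
finger_force: 0.0
```

drive_tool --plan '[0,1.29,-2.98,0,0,0,0.035,0,1.18,-3.02,0,0,0,0.035,0,1.07,-3.06,0,0,0,0.035,0,0.96,-3.1,0,0,0,0.035,0,0.85,-3.13,0,0,0,0.035,0,0.74,-3.16,0,0,0,0.035,0,0.63,-3.18,0,0,0,0.035]'

```text
time: 15.52
tool_pos: [547.2, 222.6, 240.3]
eef_rot: [0.995, 0.098, 0.0, -0.0]
wrist_force: [0.3, 0.3, 0.8]
gripper_width: 0.505
finger_force: 0.0
```

drive_tool --plan '[0,0.45,-2.97,0.62,0,0,0,0,0.45,-2.97,0.62,0,0,0,0,0.45,-2.97,0.62,0,0,0,0,0.45,-2.97,0.62,0,0,0,0,0,0,0,0,0,0,0,0,0,0,0,0,0,0,0,0,0,0,0,0]'

```text
time: 16.1
tool_pos: [541.9, 340.4, 215.2]
eef_rot: [0.995, 0.099, 0.0, 0.0]
wrist_force: [-0.3, -0.1, 0.1]
gripper_width: 0.495
finger_force: 0.0
```

```bash
python3 - <<'E'
from h import *
im,o=snap('wrist','u1.png');print(o['tool_pos'],yaw(),np.abs(o['dq']).max())
np.save('u1.npy',dict(tool_pos=o['tool_pos'],eef_rot=o['eef_rot']),allow_pickle=True)
pl(o['tool_pos']+np.array([-18,92,0]),yaw(),3,hand=0)
E
```

```text
[541.89385095 340.38777334 215.23059583] 11.33363688616971 0.018332361193801543
[0.0, 0.01, -3.14, 0.0, 0.0, 0.0, -0.0, 0.0, 0.01, -3.14, 0.0, 0.0, 0.0, -0.0, 0.0, 0.01, -3.14, 0.0, 0.0, 0.0, -0.0] max 3.14
```

drive_tool --plan '[0,0,-3.14,0,0,0,0,0,0,-3.14,0,0,0,0,0,0,-3.14,0,0,0,0,0,0,0,0,0,0,0,0,0,0,0,0,0,0,0,0,0,0,0,0,0]'

```text
time: 16.65
tool_pos: [523.8, 432.0, 215.2]
eef_rot: [0.995, 0.099, 0.0, 0.0]
wrist_force: [0.0, -1.0, -0.5]
gripper_width: 0.498
finger_force: 0.0
```

```bash
python3 - <<'E'
from h import *
im,o=snap('wrist','u2.png');print(o['tool_pos'],yaw(),np.abs(o['dq']).max())
np.save('u2.npy',dict(tool_pos=o['tool_pos'],eef_rot=o['eef_rot']),allow_pickle=True)
a=cv2.imread('pics/u1.png');b=cv2.imread('pics/u2.png')
cv2.imwrite('pics/u12.png',np.vstack([a[:300],b[:300]]))
E
```

```text
[523.80475639 432.04606956 215.17851641] 11.284699346035234 0.0128218531890387
```

View pics/u12.png

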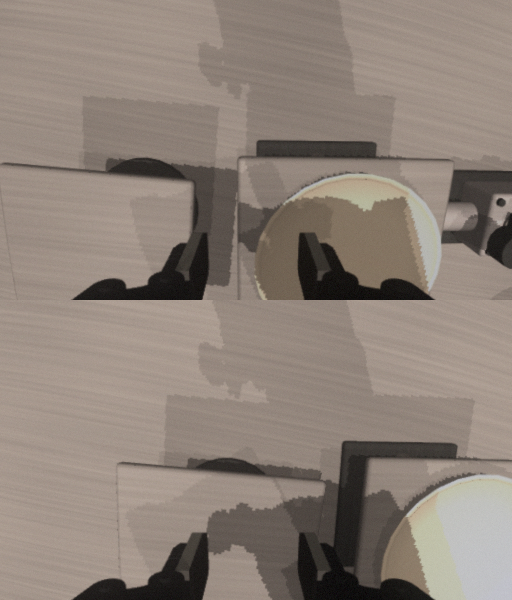

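u1 has the platform corner at (238,157) and the tier corner at (194,181). u2 has the platform at (366,158) and the tier at (324,181).

```bash
cat > run2.py <<'E'
from lv import *
import sys
def corner(f,side,top,end):
    "side: two points down the side edge, top..end: the far edge; oriented so that inside is on the left in the picture"
    g=cv2.GaussianBlur(cv2.imread(f'pics/{f}.png').max(2),(3,3),0).astype(np.float32)
    L=[edge(g,*side,w=4),edge(g,top,end,w=4)];p,q=L
    s=np.linalg.solve(np.c_[p[1],-q[1]],q[0]-p[0]);c=p[0]+s[0]*p[1]
    print(f,[(l[2],round(float(l[3]),2)) for l in L],c.round(2));return c
def tri(fa,a,fb,b,n):
    oa,ob=[np.load(f+'.npy',allow_pickle=True).item() for f in(fa,fb)]
    x,g=two(ray('wrist',a,oa),ray('wrist',b,ob));print(n,x.round(2),'gap',g.round(2));return x
if __name__=='__main__':
    P1=corner('u1',((238,160),(238,235)),(300,158),(242,157))
    P2=corner('u2',((366,162),(358,235)),(450,159),(370,158))
    T1=corner('u1',((194,235),(194,184)),(190,180),(60,168))
    T2=corner('u2',((321,225),(324,184)),(320,180),(140,165))
    p=tri('u1',P1,'u2',P2,'plat');t=tri('u1',T1,'u2',T2,'tier');print('dz',t[2]-p[2])
    Q=corner('u1',((448,235),(452,162)),(448,159),(300,158));S=corner('u2',((117,166),(119,235)),(250,174),(121,164))
    ou=[np.load(f+'.npy',allow_pickle=True).item() for f in('u1','u2')]
    for o,c,W,z0,n in((ou[0],(P1,Q),160,p[2],'plat'),(ou[1],(S,T2),150,t[2],'tier')):
        f=lambda z:np.linalg.norm(onz('wrist',c[0],z,o)-onz('wrist',c[1],z,o))
        print(n,'width at tri z',f(z0),'z by width',100+(f(100)-W)/((f(100)-f(150))/50))
E
python3 run2.py
```

```text
u1 [(45, 1.02), (60, 0.35)] [240.02 157.91]
u2 [(57, 0.45), (60, 0.29)] [368.55 157.3 ]
u1 [(60, 0.29), (60, 0.29)] [193.06 180.89]
u2 [(30, 0.81), (60, 0.37)] [326.05 181.59]
plat [566.38 355.67 123.47] gap 1.1
tier [545.35 384.8  134.18] gap 0.07
dz 10.708367541254006
u1 [(34, 1.37), (60, 0.22)] [454.06 161.44]
u2 [(60, 0.28), (60, 0.27)] [117.2  163.96]
plat width at tri z 160.0786381812616 z by width 123.58720396986739
tier width at tri z 147.16593389234197 z by width 129.90160629232034
```

```bash
python3 - <<'E'
from h import *
def prof(f,a,b,n,w=9,vert=True):
    g=cv2.imread(f'pics/{f}.png').max(2).astype(np.float32);o=[]
    for seg in((0,.33),(.33,.66),(.66,1)):
        k=np.linspace(*seg,12);q=np.array(a)+k[:,None]*(np.array(b)-np.array(a))
        s=np.arange(-w,w+1);d=np.array([1,0.]) if vert else np.array([0,1.])
        M=q[:,None]+s[None,:,None]*d
        o.append(cv2.remap(g,M[...,0].astype(np.float32),M[...,1].astype(np.float32),1).mean(0).round().astype(int).tolist())
    print(n,a,b);[print('  ',x) for x in o]
prof('u1',(238,165),(238,225),'u1 platL')
prof('u2',(366,165),(359,225),'u2 platL')
prof('u1',(194,187),(194,225),'u1 tierR')
prof('u2',(324,187),(321.5,225),'u2 tierR')
prof('u1',(450,165),(448,225),'u1 platR')
prof('u2',(117,170),(119,225),'u2 tierL')
E
```

```text
u1 platL (238, 165) (238, 225)
   [103, 103, 104, 104, 104, 106, 106, 104, 101, 118, 137, 150, 159, 162, 161, 159, 158, 156, 152]
   [91, 91, 91, 91, 91, 91, 96, 110, 104, 110, 121, 132, 141, 144, 144, 144, 146, 147, 147]
   [91, 90, 91, 90, 94, 110, 130, 137, 108, 82, 81, 89, 93, 95, 94, 95, 95, 95, 95]
u2 platL (366, 165) (359, 225)
   [39, 39, 39, 39, 40, 39, 40, 41, 52, 64, 80, 100, 119, 130, 138, 144, 146, 147, 148]
   [37, 38, 37, 37, 37, 37, 37, 38, 45, 56, 67, 81, 95, 104, 108, 113, 115, 114, 111]
   [34, 35, 35, 35, 35, 35, 35, 35, 40, 47, 53, 61, 70, 77, 81, 85, 88, 88, 89]
u1 tierR (194, 187) (194, 225)
   [159, 158, 158, 156, 155, 148, 134, 121, 98, 67, 58, 65, 73, 75, 75, 76, 76, 77, 76]
   [155, 154, 154, 153, 150, 136, 122, 106, 78, 54, 43, 38, 44, 63, 74, 76, 76, 77, 76]
   [155, 154, 154, 152, 145, 132, 118, 91, 61, 46, 41, 43, 52, 68, 76, 76, 75, 76, 77]
u2 tierR (324, 187) (321.5, 225)
   [134, 135, 137, 136, 132, 129, 129, 125, 116, 102, 83, 78, 78, 77, 77, 78, 78, 77, 78]
   [80, 80, 81, 81, 81, 80, 78, 76, 73, 73, 75, 76, 76, 75, 75, 76, 77, 75, 75]
   [78, 78, 78, 78, 77, 75, 72, 71, 75, 77, 78, 76, 75, 75, 76, 75, 75, 75, 75]
u1 platR (450, 165) (448, 225)
   [159, 159, 159, 159, 159, 159, 159, 158, 158, 155, 144, 122, 95, 80, 79, 78, 78, 79, 78]
   [159, 159, 158, 160, 158, 159, 157, 149, 132, 104, 82, 71, 67, 67, 67, 66, 67, 66, 65]
   [157, 157, 156, 154, 150, 152, 157, 161, 164, 164, 163, 163, 162, 160, 160, 159, 158, 157, 155]
u2 tierL (117, 170) (119, 225)
   [166, 166, 165, 165, 165, 166, 165, 160, 155, 161, 170, 173, 173, 173, 173, 173, 173, 173, 173]
   [165, 166, 166, 165, 165, 166, 164, 158, 153, 161, 170, 170, 171, 171, 171, 171, 171, 171, 170]
   [164, 164, 164, 164, 164, 164, 162, 155, 154, 161, 168, 170, 170, 169, 168, 168, 166, 164, 161]
```

The edges are bevelled, so absolute fits scatter. I'll take matched views with the platform's right edge where the tier's right edge was, so the biases cancel.

```bash
python3 - <<'E'
from h import *
a=np.load('u1.npy',allow_pickle=True).item()['tool_pos'];b=np.load('u2.npy',allow_pickle=True).item()['tool_pos'];d=np.array([50,-180,0])
print(a+d,b+d)
pl(b+d,yaw(),6,hand=0);pl(a+d,yaw(),3,hand=0,frm=b+d)
E
```

```text
[591.89385095 160.38777334 215.23059583] [573.80475639 252.04606956 215.17851641]
[0.0, 0.23, 3.1, 0.0, 0.0, 0.0, -0.0, 0.0, 0.23, 3.1, 0.0, 0.0, 0.0, -0.0, 0.0, 0.23, 3.1, 0.0, 0.0, 0.0, -0.0, 0.0, 0.23, 3.1, 0.0, 0.0, 0.0, -0.0, 0.0, 0.23, 3.1, 0.0, 0.0, 0.0, -0.0, 0.0, 0.23, 3.1, 0.0, 0.0, 0.0, -0.0] max 3.1
[0.0, -0.01, 3.11, -0.0, 0.0, 0.0, -0.0, 0.0, -0.01, 3.11, -0.0, 0.0, 0.0, -0.0, 0.0, -0.01, 3.11, -0.0, 0.0, 0.0, -0.0] max 3.11
```

drive_tool --plan '[0,0.23,3.1,0,0,0,0,0,0.23,3.1,0,0,0,0,0,0.23,3.1,0,0,0,0,0,0.23,3.1,0,0,0,0,0,0.23,3.1,0,0,0,0,0,0.23,3.1,0,0,0,0,0,0,0,0,0,0,0,0,0,0,0,0,0,0]'

```text
time: 17.37
tool_pos: [574.3, 250.9, 215.4]
eef_rot: [0.995, 0.097, 0.0, 0.0]
wrist_force: [0.4, 1.3, 1.0]
gripper_width: 0.504
finger_force: 0.0
```

drive_tool --plan '[0,0,0,0,0,0,0]'

```text
time: 17.45
tool_pos: [573.5, 253.4, 215.1]
eef_rot: [0.995, 0.099, 0.0, -0.0]
wrist_force: [0.3, 1.9, 0.3]
gripper_width: 0.498
finger_force: 0.0
```

```bash
cat > sh.py <<'E'
import sys
from h import *
n=sys.argv[1];im,o=snap('wrist',n+'.png');print(o['tool_pos'],yaw(),np.abs(o['dq']).max())
np.save(n+'.npy',dict(tool_pos=o['tool_pos'],eef_rot=o['eef_rot']),allow_pickle=True)
E
python3 sh.py u4
```

```text
[573.47298    253.38142739 215.08389586] 11.397485788997503 0.025468734271676008
```

drive_tool --plan '[0,0,3.11,0,0,0,0,0,0,3.11,0,0,0,0,0,0,3.11,0,0,0,0,0,0,0,0,0,0,0,0,0,0,0,0,0,0,0,0,0,0,0,0,0]'

```text
time: 18.0
tool_pos: [591.6, 163.4, 214.7]
eef_rot: [0.995, 0.1, -0.0, -0.0]
wrist_force: [-0.3, -0.0, -0.8]
gripper_width: 0.499
finger_force: 0.0
```

```bash
python3 sh.py u3; python3 - <<'E'
import numpy as np,cv2
I=[cv2.imread(f'pics/u{k}.png') for k in(1,3,2,4)]
C=[(150,150),(150,130),(280,150),(280,130)]
t=[cv2.resize(i[y:y+75,x:x+100],(400,300),interpolation=cv2.INTER_NEAREST) for i,(x,y) in zip(I,C)]
cv2.imwrite('pics/u4c.png',np.vstack([np.hstack(t[:2]),np.hstack(t[2:])]))
E
```

```text
[591.56029181 163.41727874 214.70242476] 11.491791234135539 0.014988037491591966
```

View pics/u4c.png

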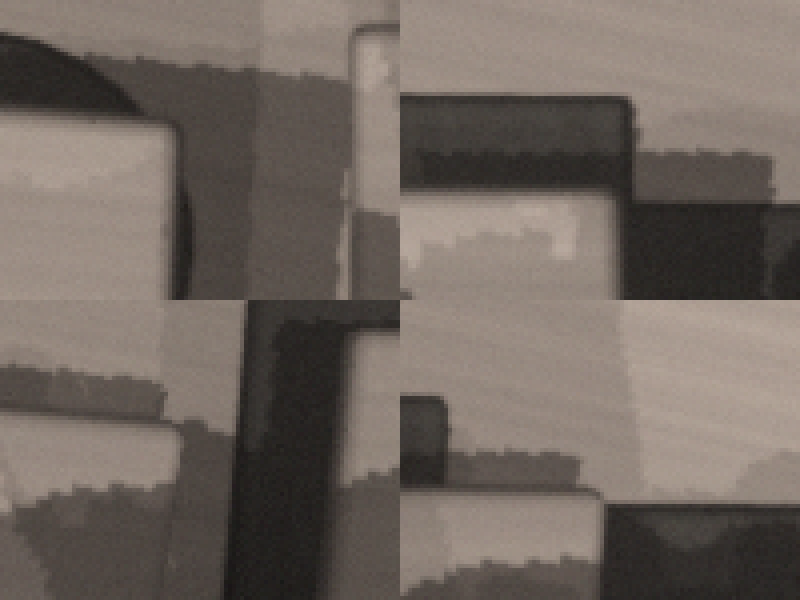

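Top left (u1) and bottom left (u2) show the tier's right corner near (193,181) and (325,181). Top right (u3) and bottom right (u4) show the platform's near (203,178) and (330,178). The edge conditions match, so profiles can be compared directly.

```bash
cat > cmpz.py <<'E'
from h import *
import sys
def cross(f,r0,r1,c0,c1,th,slope=0):
    g=cv2.imread(f'pics/{f}.png').max(2).astype(float);xs=[];ys=[]
    for y in range(r0,r1):
        v=g[y,c0:c1];i=np.flatnonzero((v[:-1]>=th)&(v[1:]<th))
        if len(i):i=i[-1];xs.append(c0+i+(v[i]-th)/(v[i]-v[i+1]));ys.append(y)
    return np.median(xs),np.median(ys),np.std(xs)
def tri(fa,a,fb,b):
    oa,ob=[np.load(f+'.npy',allow_pickle=True).item() for f in(fa,fb)]
    # edge on the same body row: match by intersecting ray a with ray b over a small row shift
    best=min(((two(ray('wrist',a,oa),ray('wrist',(b[0],b[1]+s),ob)),s) for s in np.arange(-8,8,.1)),key=lambda t:t[0][1])
    return best[0][0].round(2),round(best[0][1],2),round(best[1],1)
E
python3 - <<'E'
from cmpz import *
for f,r,c in(('u1',(186,200),(180,202)),('u2',(185,192),(315,335)),('u3',(184,200),(190,212)),('u4',(182,192),(320,340))):
    g=cv2.imread(f'pics/{f}.png').max(2);print(f,c[0],g[r[0]:r[1],c[0]:c[1]].mean(0).round().astype(int).tolist())
for th in(100,110,120,130):
    u=[cross('u1',186,200,182,202,th),cross('u2',185,192,315,335,th),cross('u3',184,200,192,212,th),cross('u4',182,192,320,340,th)]
    print(th,np.round(u,2).tolist()); print('  tier',tri('u1',u[0][:2],'u2',u[1][:2]),'plat',tri('u3',u[2][:2],'u4',u[3][:2]))
E
```

```text
u1 180 [163, 162, 162, 162, 160, 160, 159, 158, 157, 155, 148, 135, 122, 98, 68, 59, 66, 74, 76, 75, 77, 76]
u2 315 [150, 149, 149, 149, 149, 149, 149, 146, 137, 123, 90, 79, 77, 78, 77, 77, 78, 78, 77, 76]
u3 190 [167, 168, 166, 163, 155, 151, 152, 150, 151, 151, 147, 138, 124, 109, 87, 63, 48, 43, 43, 42, 42, 42]
u4 320 [153, 154, 154, 152, 153, 153, 153, 152, 147, 132, 109, 64, 47, 45, 45, 46, 46, 48, 47, 48]
100 [[192.89, 192.5, 0.19], [324.58, 188.0, 0.31], [203.47, 191.5, 0.2], [330.23, 186.5, 0.1]]
  tier (array([536.94, 383.66, 134.22]), np.float64(0.01), np.float64(5.1)) plat (array([587.28, 199.95, 129.21]), np.float64(0.0), np.float64(5.1))
110 [[192.45, 192.5, 0.19], [324.32, 188.0, 0.2], [203.0, 191.5, 0.24], [329.98, 186.5, 0.12]]
  tier (array([536.98, 383.93, 134.52]), np.float64(0.01), np.float64(5.1)) plat (array([587.34, 200.25, 129.6 ]), np.float64(0.0), np.float64(5.1))
120 [[192.05, 192.5, 0.17], [324.07, 188.0, 0.11], [202.33, 191.5, 0.28], [329.53, 186.5, 0.11]]
  tier (array([537.01, 384.18, 134.79]), np.float64(0.01), np.float64(5.1)) plat (array([587.37, 200.68, 130.  ]), np.float64(0.0), np.float64(5.1))
130 [[191.37, 192.5, 0.13], [323.5, 188.0, 0.23], [201.65, 191.5, 0.28], [329.07, 186.5, 0.06]]
  tier (array([536.98, 384.62, 134.97]), np.float64(0.01), np.float64(5.1)) plat (array([587.4 , 201.13, 130.38]), np.float64(0.0), np.float64(5.1))
```

The platform is about 4.8 mm too low, so about 95° more winding. I go back to the grip.

```bash
python3 - <<'E'
from h import *
pl((555.9,-6.8,235),25.2,6,hand=0)
E
python3 wind.py -78.9 12 8
```

```text
[0.0, -1.15, 2.67, -0.34, 0.0, 0.0, -0.04, 0.0, -1.25, 2.62, -0.34, 0.0, 0.0, -0.04, 0.0, -1.36, 2.57, -0.34, 0.0, 0.0, -0.04, 0.0, -1.46, 2.51, -0.34, 0.0, 0.0, -0.04, 0.0, -1.56, 2.45, -0.34, 0.0, 0.0, -0.04, 0.0, -1.65, 2.39, -0.34, 0.0, 0.0, -0.04] max 2.67
-174.9 [-1, -1.37, -0.5, 0, 0, 0, 0, -1, -1.24, -0.78, 0, 0, 0, 0, -1, -1.05, -1.02, 0, 0, 0, 0, -1, -0.82, -1.21, 0, 0, 0, 0, -1, -0.55, -1.36, 0, 0, 0, 0, -1, -0.25, -1.44, 0, 0, 0, 0, -1, 0.05, -1.46, 0, 0, 0, 0, -1, 0.36, -1.42, 0, 0, 0, 0]
```

drive_tool --plan '[0,-1.15,2.67,-0.34,0,0,-0.04,0,-1.25,2.62,-0.34,0,0,-0.04,0,-1.36,2.57,-0.34,0,0,-0.04,0,-1.46,2.51,-0.34,0,0,-0.04,0,-1.56,2.45,-0.34,0,0,-0.04,0,-1.65,2.39,-0.34,0,0,-0.04,0,0,0,0,0,0,0,0,0,0,0,0,0,0]'

```text
time: 18.72
tool_pos: [556.0, -8.6, 235.4]
eef_rot: [0.976, 0.217, 0.0, -0.0]
wrist_force: [0.8, 1.1, -0.5]
gripper_width: 0.502
finger_force: 0.0
```

```bash
python3 ang.py
```

```text
[556.   -8.6 235.4] r 71.7 ang -79.1 25.089087950634468 [ 0.8  1.1 -0.5] [0.06 0.02 0.05] 0.5021595681293112
```

drive_tool --plan '[0,0.07,-0.15,3,0,0,0,0,0,0,3,0,0,0,0,0,0,2,0,0,0,0,0,0,2,0,0,0,-0.3,0,0,0,0,0,0,-0.6,0,0,0,0,0,0,-1,0,0,0,0,0,0,-1,0,0,0,0,0,0]'

```text
time: 19.38
tool_pos: [556.1, -5.5, 135.9]
eef_rot: [0.976, 0.218, 0.0, -0.0]
wrist_force: [-0.7, 6.3, -10.4]
gripper_width: 0.27
finger_force: 39.9
```

drive_tool --plan '[-1,0,0,0,0,0,0,-1,0,0,0,0,0,0]'

```text
time: 19.55
tool_pos: [556.1, -5.5, 135.8]
eef_rot: [0.976, 0.218, 0.0, -0.001]
wrist_force: [-0.4, 6.5, -8.6]
gripper_width: 0.272
finger_force: 39.9
```

```bash
python3 ang.py
```

```text
[556.1  -5.5 135.8] r 68.7 ang -78.5 25.193235015041996 [-0.4  6.5 -8.6] [ 1.05 -0.01 -0.04] 0.27176262500685655
```

drive_tool --plan '[-1,0,0,0.1,0,0,0,-1,0,0,0.05,0,0,0,-1,0,0,0,0,0,0]'

```text
time: 19.8
tool_pos: [556.2, -6.2, 134.2]
eef_rot: [0.976, 0.218, 0.001, -0.0]
wrist_force: [-0.1, 5.3, -0.6]
gripper_width: 0.27
finger_force: 40.1
```

drive_tool --plan '[-1,-1.37,-0.5,0,0,0,0,-1,-1.24,-0.78,0,0,0,0,-1,-1.05,-1.02,0,0,0,0,-1,-0.82,-1.21,0,0,0,0,-1,-0.55,-1.36,0,0,0,0,-1,-0.25,-1.44,0,0,0,0,-1,0.05,-1.46,0,0,0,0,-1,0.36,-1.42,0,0,0,0]'

```text
time: 20.47
tool_pos: [474.5, 55.8, 134.3]
eef_rot: [0.976, 0.217, 0.002, 0.001]
wrist_force: [14.2, -3.4, -12.8]
gripper_width: 0.269
finger_force: 40.7
```

drive_tool --plan '[-1,0,0,0,0,0,0,-1,0,0,0,0,0,0]'

```text
time: 20.63
tool_pos: [474.3, 56.3, 134.2]
eef_rot: [0.976, 0.218, 0.002, 0.0]
wrist_force: [7.6, 0.1, -8.3]
gripper_width: 0.27
finger_force: 40.6
```

```bash
python3 ang.py
```

```text
[474.3  56.3 134.2] r 68.3 ang -175.4 25.18884293208932 [ 7.6  0.1 -8.3] [ 0.16 -1.49 -0.02] 0.269890327249278
```

drive_tool --plan '[-1,0.1,0.05,0.1,0,0,0,-1,0,0,0.05,0,0,0,-1,0,0,0,0,0,0]'

```text
time: 20.88
tool_pos: [474.1, 55.5, 132.5]
eef_rot: [0.976, 0.217, 0.0, 0.0]
wrist_force: [-0.5, -1.1, 5.2]
gripper_width: 0.269
finger_force: 42.0
```

drive_tool --plan '[-0.3,0,0,0,0,0,0,0,0,0,0,0,0,0,0,0,0,0,0,0,0,0,0,0,-1,0,0,0,0,0,0,-2.5,0,0,0,0,0,0,-3.5,0,0,0,0,0,0,-3.5,0,0,0]'

```text
time: 21.47
tool_pos: [473.4, 55.6, 238.3]
eef_rot: [0.976, 0.218, -0.001, -0.0]
wrist_force: [0.7, 1.9, 0.3]
gripper_width: 0.499
finger_force: 0.0
```

```bash
python3 ang.py; python3 - <<'E'
from h import *
q=(591.6,163.4,215);pl(q,11.4,6,hand=0);pl((573.5,253.4,215),11.4,3,hand=0,frm=q,y0=11.4);pl((542,340.4,215),11.4,3,hand=0,frm=(573.5,253.4,215),y0=11.4)
E
```

```text
[473.4  55.6 238.3] r 69.3 ang -174.8 25.127067671675228 [0.7 1.9 0.3] [ 0.02  0.02 -0.01] 0.4985401349134938
[0.0, 2.55, -0.79, 0.39, 0.0, 0.0, 0.04, 0.0, 2.51, -0.89, 0.39, 0.0, 0.0, 0.04, 0.0, 2.48, -0.99, 0.39, 0.0, 0.0, 0.04, 0.0, 2.43, -1.09, 0.39, 0.0, 0.0, 0.04, 0.0, 2.39, -1.19, 0.39, 0.0, 0.0, 0.04, 0.0, 2.34, -1.28, 0.39, 0.0, 0.0, 0.04] max 2.55
[0.0, 0.0, -3.06, -0.0, 0.0, 0.0, -0.0, 0.0, 0.0, -3.06, -0.0, 0.0, 0.0, -0.0, 0.0, 0.0, -3.06, -0.0, 0.0, 0.0, -0.0] max 3.06
[0.0, -0.46, -3.05, -0.0, 0.0, 0.0, -0.0, 0.0, -0.46, -3.05, -0.0, 0.0, 0.0, -0.0, 0.0, -0.46, -3.05, -0.0, 0.0, 0.0, -0.0] max 3.05
```

drive_tool --plan '[0,2.55,-0.79,0.39,0,0,0.04,0,2.51,-0.89,0.39,0,0,0.04,0,2.48,-0.99,0.39,0,0,0.04,0,2.43,-1.09,0.39,0,0,0.04,0,2.39,-1.19,0.39,0,0,0.04,0,2.34,-1.28,0.39,0,0,0.04,0,0,0,0,0,0,0,0,0,0,0,0,0,0]'

```text
time: 22.13
tool_pos: [592.1, 164.2, 212.8]
eef_rot: [0.995, 0.1, -0.001, 0.0]
wrist_force: [-0.5, -0.5, 0.2]
gripper_width: 0.498
finger_force: 0.0
```

drive_tool --plan '[0,0,0,0,0,0,0,0,0,0,0,0,0,0,0,0,0,0,0,0,0]'

```text
time: 22.38
tool_pos: [592.0, 163.0, 214.2]
eef_rot: [0.995, 0.099, 0.0, -0.0]
wrist_force: [0.6, -0.7, -0.8]
gripper_width: 0.501
finger_force: 0.0
```

```bash
python3 sh.py u5
```

```text
[591.97602598 163.03295342 214.2158026 ] 11.364408605624243 0.0036013647267064295
```

drive_tool --plan '[0,0,-3.06,0,0,0,0,0,0,-3.06,0,0,0,0,0,0,-3.06,0,0,0,0,0,0,0,0,0,0,0,0,0,0,0,0,0,0,0,0,0,0,0,0,0,0,0,0,0,0,0,0]'

```text
time: 23.02
tool_pos: [574.4, 252.3, 214.0]
eef_rot: [0.995, 0.098, 0.0, 0.0]
wrist_force: [-0.6, 0.4, 0.7]
gripper_width: 0.498
finger_force: 0.0
```

```bash
python3 sh.py u6;python3 - <<'E'
from cmpz import *
for f,r,c in(('u5',(182,200),(180,215)),('u6',(182,192),(315,345))):
    g=cv2.imread(f'pics/{f}.png').max(2);print(f,c[0],g[r[0]:r[1],c[0]:c[1]].mean(0).round().astype(int).tolist(), g[165:190:1,c[0]+8].tolist())
for th in(100,120,130):
    u=[cross('u5',184,200,185,212,th),cross('u6',182,192,318,345,th)]
    print(th,np.round(u,2).tolist(),tri('u5',u[0][:2],'u6',u[1][:2]))
E
```

```text
[574.39202323 252.32172056 213.95616853] 11.305197562577682 0.0047383281439161455
u5 180 [166, 169, 170, 171, 170, 169, 166, 161, 156, 152, 150, 149, 150, 149, 148, 149, 148, 148, 146, 137, 124, 111, 89, 66, 51, 45, 43, 42, 42, 43, 43, 42, 43, 42, 42] [69, 68, 68, 67, 60, 50, 47, 46, 48, 46, 48, 50, 41, 57, 77, 97, 124, 143, 146, 144, 149, 146, 147, 146, 151]
u6 315 [145, 145, 145, 144, 145, 144, 146, 144, 145, 144, 143, 143, 144, 142, 130, 112, 76, 50, 45, 45, 47, 46, 48, 47, 48, 50, 54, 56, 58, 57] [145, 147, 148, 144, 134, 102, 91, 91, 89, 90, 91, 94, 93, 88, 75, 79, 102, 124, 136, 142, 148, 147, 150, 146, 148]
100 [[201.7, 191.5, 0.29], [330.35, 186.5, 0.38]] (array([589.18, 200.27, 133.66]), np.float64(0.02), np.float64(5.6))
120 [[200.65, 191.5, 0.54], [329.61, 186.5, 0.49]] (array([589.21, 200.95, 134.21]), np.float64(0.02), np.float64(5.6))
130 [[199.93, 191.5, 0.52], [329.12, 187.0, 0.24]] (array([589.23, 201.4 , 134.59]), np.float64(0.03), np.float64(5.1))
```

The remaining difference is about 0.5 mm. I'll retake the tier views to firm that up.

drive_tool --plan '[0,-0.46,-3.05,0,0,0,0,0,-0.46,-3.05,0,0,0,0,0,-0.46,-3.05,0,0,0,0,0,0,0,0,0,0,0,0,0,0,0,0,0,0,0,0,0,0,0,0,0,0,0,0,0,0,0,0]'

```text
time: 23.65
tool_pos: [543.2, 339.1, 213.9]
eef_rot: [0.995, 0.098, 0.0, 0.0]
wrist_force: [-0.9, -1.2, 1.0]
gripper_width: 0.497
finger_force: 0.0
```

```bash
python3 sh.py u7
```

```text
[543.16089151 339.10038727 213.89605032] 11.286898552114009 0.0023895817794793214
```

drive_tool --plan '[0,0,-3.06,0,0,0,0,0,0,-3.06,0,0,0,0,0,0,-3.06,0,0,0,0,0,0,0,0,0,0,0,0,0,0,0,0,0,0,0,0,0,0,0,0,0,0,0,0,0,0,0,0]'

```text
time: 24.28
tool_pos: [525.1, 429.2, 214.0]
eef_rot: [0.995, 0.098, 0.0, 0.0]
wrist_force: [0.3, -0.5, -0.1]
gripper_width: 0.499
finger_force: 0.0
```

```bash
python3 sh.py u8;python3 - <<'E'
from cmpz import *
for f,r,c in(('u7',(186,200),(180,205)),('u8',(185,192),(310,340))):
    g=cv2.imread(f'pics/{f}.png').max(2);print(f,c[0],g[r[0]:r[1],c[0]:c[1]].mean(0).round().astype(int).tolist(), g[165:190:1,c[0]+3].tolist())
for th in(100,110,120,130):
    u=[cross('u7',186,200,180,205,th),cross('u8',185,192,312,335,th)]
    print(th,np.round(u,2).tolist(),tri('u7',u[0][:2],'u8',u[1][:2]))
# cross-pairs for scatter
t=[cross(f,186,193,c,c+24,110) for f,c in(('u1',180),('u2',312),('u7',180),('u8',312))]
for a,b,i,j in(('u1','u2',0,1),('u1','u8',0,3),('u7','u2',2,1),('u7','u8',2,3)):print('tier',a,b,tri(a,t[i][:2],b,t[j][:2])[0])
# far edge at the same picture column: pixel rows and heights by distance between far edges are not used
E
```

```text
[525.08637119 429.22161039 213.96642995] 11.291399677992777 0.004311501655749988
u7 180 [162, 162, 162, 161, 160, 160, 159, 153, 142, 130, 114, 84, 57, 58, 68, 75, 77, 76, 77, 76, 76, 76, 76, 76, 76] [120, 85, 76, 75, 78, 77, 80, 78, 76, 76, 78, 77, 71, 56, 46, 46, 68, 88, 114, 138, 148, 157, 164, 168, 168]
u8 310 [149, 148, 149, 149, 148, 147, 148, 146, 146, 137, 124, 98, 80, 79, 78, 78, 78, 79, 78, 77, 78, 78, 77, 79, 78, 71, 45, 34, 34, 36] [150, 150, 149, 151, 150, 131, 98, 94, 94, 90, 89, 89, 89, 95, 91, 79, 78, 93, 121, 133, 141, 148, 152, 150, 150]
100 [[190.43, 192.5, 0.14], [320.87, 188.0, 0.34]] (array([538.42, 383.9 , 134.3 ]), np.float64(0.01), np.float64(4.5))
110 [[190.12, 192.5, 0.15], [320.53, 188.0, 0.31]] (array([538.36, 384.12, 134.26]), np.float64(0.01), np.float64(4.5))
120 [[189.66, 192.5, 0.21], [320.2, 188.0, 0.22]] (array([538.37, 384.42, 134.49]), np.float64(0.01), np.float64(4.5))
130 [[189.0, 192.5, 0.21], [319.55, 188.0, 0.21]] (array([538.28, 384.87, 134.49]), np.float64(0.01), np.float64(4.5))
tier u1 u2 [539.23 384.32 133.52]
tier u1 u8 [539.32 384.28 133.8 ]
tier u7 u2 [540.55 384.58 133.09]
tier u7 u8 [540.63 384.54 133.37]
```

Tier is at 134.4 and the platform at about 134.1, level within the measurement. Last is a numeric check of the crank's grip height and the platter.

```bash
python3 - <<'E'
from h import *
uv={}
for n in('top','scene'):
    im,_=snap(n,n+'_end.png');g=im.max(2)
    for X,l in(((473,55.6,179),'grip'),((542.4,61.8,146),'boss')):
        u=proj(n,X);x,y=map(int,u);print(n,l,u.round(1));
        if l=='grip':
            m=(g[y-14:y+22,x-14:x+14]<60).astype(np.uint8)
            for row in m: print(''.join('.#'[v] for v in row))
    w=((im.min(2)>185)).astype(np.uint8);p=proj(n,(503,263,150)).astype(int)
    k,lab,st,c=cv2.connectedComponentsWithStats(w);i=np.argmin(np.linalg.norm(c[1:]-p,axis=1)+1e4*(st[1:,4]<200))+1;print('platter',c[i],st[i,4],onz(n,c[i],150),np.abs(r.get_obs()['dq']).max())
E
```

```text
top grip [210.3 215.6]
............................
............................
............................
......................#...##
...................######.##
...................###......
............................
............................
............................
............................
................###.........
...............####.........
..............######........
.............#######........
.............#######........
.............#######........
.............#######........
................#...........
............................
............................
............................
............................
............................
............................
............................
............................
............................
............................
............................
............................
............................
............................
............................
............................
............................
............................
top boss [209.4 193.4]Traceback (most recent call last):
  File "<stdin>", line 11, in <module>
    return _wrapfunc(a, 'argmin', axis=axis, out=out, **kwds)
    return bound(*args, **kwds)
ValueError: attempt to get argmin of an empty sequence
```

```bash
python3 - <<'E'
from h import *
for n in('scene',):
    im,_=snap(n,n+'_e2.png');g=im.max(2);u=proj(n,(473,55.6,179));x,y=map(int,u);print(u)
    for row in g[y-10:y+26,x-12:x+12]<70: print(''.join('.#'[int(v)] for v in row))
for n,f in(('top','top_end'),('scene','scene_e2')):
    im=cv2.imread(f'pics/{f}.png').astype(int)
    m=((im[:,:,1]>165)).astype(np.uint8) if n=='scene' else (im.max(2)>150).astype(np.uint8)
    p=proj(n,(503,263,150));k,lab,st,c=cv2.connectedComponentsWithStats(m)
    for i in range(1,k):
        if st[i,4]>150 and np.linalg.norm(c[i]-p)<40: print(n,p,c[i],st[i],onz(n,c[i],150))
E
```

```text
[299.76043824 178.95787223]
........................
........................
........................
........................
........................
........................
........................
........................
........................
........................
........................
..........#####.........
..........#####.........
..........#####.........
..........#####.........
.........######.........
.........######.........
.........######.........
.........######.........
.........######.........
.........######.........
.........#####..........
.........#####..........
.........#####..........
.........#####..........
.........#####..........
.........#####..........
.........#####..........
.........#####..........
.........#.###..........
..........##............
..........#.............
..##....###.............
.##.....##..............
###.....................
####....................
top [145.81473631 206.90647668] [150.69918033 200.11311475] [ 128  178   41   48 1220] [524.15538815 247.34323368 150.        ]
scene [350.90475229 222.59296345] [388.54863813 232.38521401] [382 217  14  31 257] [464.82829199 356.3508514  150.        ]
```

The grip sits no higher than its home height and the platter is still over the platform. I'm handing in.

```bash
python3 -c "
from bench import r
o=r.get_obs();print(o['time'],o['tool_pos'],o['wrist_force']);print(r.sign_off())"
```

```text
24.4333 [524.77835589 429.78895059 213.9875087 ] [-0.88596285 -0.29421787  0.56646675]
the job is handed in; nothing more can be done
None
```

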